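Seat the press-in lid of a tilted storage tin

TASK

Pick up the round lid that fits the open tin, set it squarely in the tin's mouth and let go of it there, still standing proud on the rubber seal. Then push it down with light taps on its flat face near the rim, never by the knob or the middle, a little on one side and then on the other so that it never goes in cocked and is never forced, until all round it sits square and fully home on the springy seat inside, whose depth differs from tin to tin and must be felt. Leave everything else where it is.

Things in the scene. Friction and masses are not known exactly. Their poses are not given: they have to be found in the camera images.
- open_tin: The open aluminium tin, 112 mm across, 150 long, in a fixed wooden stand that leans it 30 degrees roughly towards the robot. Origin: centre of the mouth, level with the rim's top, 178 mm above the bench; z points out of the mouth along the tin's axis; y is level. Bore 103 mm across, straight and sharp-edged. Lid in the mouth: over 6 degrees out of square = cocked; lowering a side 3 mm at a time is safe.
- seal_rest (a point): Point on the tin's axis 14 mm below the rim: the level of the black rubber seal ring (radius 36 to 44 mm) on which the lid first rests. The ring starts uneven, 0 to 3 mm lower in places, so the lid stands 7 to 10 mm proud. Each part of it slides down the bore when pushed and stays there, without springing back; one side is stiffer than the other.
- seat: Housing of the hidden springy rubber seat below the seal (radius 45 to 50 mm). Origin: on the tin's axis 22 mm below the rim, which is the seat's highest level; the real one differs from tin to tin and lies 22 to 28 mm below the rim (not shown by this pose): feel for it. It gives about 1 mm per 10 N, for 2 mm, and comes back. 6 to 20 N on the lid 37 mm from its centre sink that side of the seal; over about 50 N is forcing.
- lid: The lid to fit: aluminium plug, 100 mm in diameter, 24 mm thick, 1 mm chamfer round its lower edge; on its centre a square dark wooden knob, 22 x 22 mm, 34 high (sides along the lid's x and y). About 0.25 kg. Stands on the bench, knob up. Origin: centre of its underside, z up through the knob: flat top face at z = 24 mm, knob top at 58 mm. Any turn about its axis fits.
- small_lid: A similar lid that does not fit: 74 mm in diameter, same thickness and knob; standing on the bench on the other side. Origin: centre of its underside. Leave it.
- full_tin: A second tin and stand like the open one, already closed with its lid and knob. Fixed. Origin: centre of its mouth, z out along its axis. It can stand at the left or the right of the open tin.
- pack_a: A red food pack, 110 x 70 x 45 mm, lying flat between the tins. Origin: centre of its underside. Leave it.
- pack_b: A green food pack, 110 x 70 x 45 mm, lying flat at the left. Origin: centre of its underside. Leave it.
- can: A closed food can, 74 mm in diameter, 100 mm high, standing at the right. Origin: centre of its underside. Leave it.
- jar: A closed jar, 70 mm in diameter, 110 mm high, standing between the tins and the robot. Origin: centre of its underside. Leave it.
- scraper: A spatula lying flat on the bench between the tins and the robot. Origin: on its underside. Leave it.
Things that resemble listed ones, but are neither listed nor needed, are in the scene too. What is shaped like the part that bears open_tin but pink is not meant. Leave any blue look-alike of the lid alone.

How it is judged:
On the way:
1. the lid sits in the mouth of the open tin, still standing at least 4.5 mm proud, and has been let go (x of lid in the frame of open_tin between -0.012 and 0.012 m and y of lid in the frame of open_tin between -0.012 and 0.012 m and z of lid in the frame of open_tin between -0.0195 and -0.008 m and contact force between the fingers and lid below 0.3 N and angle between the z axis of lid and the z axis of open_tin, either way round below 0.105 rad), for 0.2 s.
At the end, for the whole second after the job is handed in: The lid is in the open tin's mouth, resting on the seat below the seal (its weight borne there, over 0.4 N), square with the tin within 1.7 degrees and at rest; the small lid, packs, can, jar and spatula are within 30 mm of where they began (x of lid in the frame of open_tin between -0.012 and 0.012 m and y of lid in the frame of open_tin between -0.012 and 0.012 m and z of lid in the frame of open_tin below -0.008 m and contact force between lid and seat above 0.4 N and angle between the z axis of lid and the z axis of open_tin, either way round below 0.03 rad and linear speed of lid below 0.02 m/s and distance of each of small_lid, pack_a, pack_b, can, jar, scraper from where it was at the start of the episode below 0.03 m); the robot touches nothing.
It fails at once if the lid cocked in the mouth (more than 6 degrees out of square once in) ((x of lid in the frame of open_tin between -0.012 and 0.012 m and y of lid in the frame of open_tin between -0.012 and 0.012 m and z of lid in the frame of open_tin below -0.008 m) and angle between the z axis of lid and the z axis of open_tin, either way round above 0.105 rad).
It fails at once if the lid forced: contact forces between lid and tin adding up to more than 100 N (contact force between lid and open_tin above 100 N).
It fails at once if the lid pushed down or held by its knob or middle, instead of tapped on its flat rim, once deeper than it was set (4.5 mm proud or less) (z of lid in the frame of open_tin below -0.0195 m and contact force between the fingers and lid above 3 N and x of the grasp point in the frame of open_tin between -0.015 and 0.015 m and y of the grasp point in the frame of open_tin between -0.015 and 0.015 m and distance between lid and open_tin below 0.04 m).
It fails at once if the small lid, a pack, the can, the jar or the spatula shifted by more than 30 mm (distance of any of small_lid, pack_a, pack_b, can, jar, scraper from where it was at the start of the episode above 0.03 m).
It also fails if it takes over 72 s, if anything falls off the work surface, if the arm or the gripper's body presses on something with over 40 N, if the wrist force passes 120 N, or if a joint passes its speed limit or range.

ROBOT

A 6-joint arm with a two-finger parallel gripper is mounted at the origin on the work surface. World frame = base frame: x ahead of the robot, y to its left, z up, the work surface at z = 0. Lengths are in m, angles in rad, forces in N, time in s.
With the tool pointing down it reaches from about 0.35 to 1 m from the base axis. Payload 7.1 kg.
Tool frame: the origin (TCP) lies midway between the tips of the shut fingers; the grasp point (between the pads) lies 19 mm behind it; z points along the fingers, x is the direction in which the jaws open and shut, and the axes are right-handed (so a half turn about z gives the same grasp; the last joint's range is limited). The gripper opens to 85 mm and grips with 20 to 120 N. Pads are 22 mm wide; open, the fingers measure 114 mm over their backs; the gripper's body (76 mm by 85 mm) begins 54 mm behind the grasp point. The pads swing forward as they close: fully open they stand 13 mm farther back than shut.
Start: joints at [-1.192, 0.423, 1.63, -0, 1.089, -0.019], TCP at [0.242, -0.576, 0.231] pointing down, gripper open.
Joint ranges: [-3, 3], [-0.9, 2.11], [0.09, 2.58], [-1.31, 4.45], [0.11, 2.69], [-2.54, 2.54]. Speed limits (rad/s): [2.39, 2.39, 3.01, 3.14, 3.14, 3.14].

INTERFACE

Orientations are given as a unit quaternion [w, x, y, z].
In Python, from bench import r gives the robot as it stands.
- The arm moves only by the tool carry_out, never from a script. Its argument "increments" is a list of rows, each an object of numbers: "wx", "wy", "wz": the turn, a rotation vector about the tool's x, y, z normalised to -1 to 1, where 1 is pi rad; "dx", "dy", "dz": the shift along the tool's x, y, z normalised to -1 to 1, where 1 is 25 cm; "grip": the gripper command: -1 is fully open, 1 is shut, values between are in proportion. In form: [{"wx": .., "wy": .., "wz": .., "dx": .., "dy": .., "dz": .., "grip": ..}, ...]. A call has 1 to 20 rows; each row is the pose to reach, as a shift and turn from the pose commanded when the call began, along the tool's axes at that moment, turning the shorter way round; what a row does not reach only later rows make up. A row lasts 1/10 s, in which the tool goes at most 50 mm and 8.59 degrees, less where a joint would pass 70% of its speed; a pose out of reach is approached as far as the arm can. A call with a number of a shift or a turn outside -1 to 1 is refused whole. A call with a gripper value outside its range is refused whole. The fingers move at their own pace and stop on an object; "force" is the grip in N (left out, the last holds). Time passes only in rows, so rows that repeat a pose let the fingers close. It gives the time, the measured TCP pose, the force and the opening at its end, in the units of the state.
- r.read_state(): the state, without advancing time (a new reading comes with each control period).
- r.snapshot(name): name is "scene" or "top" or "wrist"; returns a dict with "image" (420x560x3 uint8, red, green, blue), "depth" (420x560 float32, m along the optical axis (not along the pixel's ray), 0 where there is no reading), "mtx" (3x3 intrinsics, pixels), "T" (4x4, takes a point from camera to world coordinates). Camera axes: x right, y down, z forward; pixel columns grow to the right and rows downward; lengths in m; the calibration is good to about 2 mm. A picture is of the moment at which its call begins.
- r.sign_off(): hands the job in, once; it reports no verdict.
The state is a dict: "t": time; "joints": joint angles; "dq": joint speeds; "tau": joint torques, N m; "position": TCP position; "ee_rot": TCP orientation; "force": force on the tool from outside, world axes, zero at the start; "ft_torque": the same for the moment, N m; "width": finger opening in m.
Only numpy, scipy, OpenCV 4.12 (cv2) and the standard library are available. Lean on these libraries where they do the work, as an engineer would, in place of code of your own. Each camera call takes 0.05 s, during which the arm holds its last target. There are 200 camera calls.

## Working session

There is one attempt and no reset: what is moved stays moved. The work goes in short steps, Python scripts to look and compute and a tool call to move; the robot and the scene stay as the last step left them, time stands still between calls to the robot, and variables do not carry over. Pictures are saved under pics/ and viewed, about 8 in all and at most 12, crops included, and the job is handed in when it is done.

Besides the shell and the picture viewer there is one more tool, called by a JSON object that holds its "method" and its "body". carry_out: Moves the arm, as the interface text tells. Scaled input: -1 to 1 covers 25 cm each way for a shift and pi rad each way for a turn. Its arguments: {"type":"object","properties":{"increments":{"type":"array"},"force":{"type":"number"}},"required":["increments"]}

```bash
ls; mkdir -p pics; python3 - <<'E'
from bench import r
import cv2,numpy as np
s=r.read_state(); print({k:np.round(v,3).tolist() for k,v in s.items()})
for n in("scene","top"):
    p=r.snapshot(n); np.savez(f"pics/{n}0.npz",**p); cv2.imwrite(f"pics/{n}0.png",p["image"][:,:,::-1]); print(n,np.round(p["mtx"],1).tolist(),np.round(p["T"],3).tolist())
E
```

```text
pics
{'t': 0.0, 'joints': [-1.192, 0.424, 1.631, 0.0, 1.089, -0.019], 'dq': [0.0, 0.002, 0.001, -0.002, -0.001, -0.001], 'tau': [-0.004, -55.74, -28.175, -0.0, 0.007, 0.0], 'position': [0.242, -0.576, 0.231], 'ee_rot': [-0.0, 0.833, -0.553, -0.001], 'force': [-0.289, 1.065, 0.044], 'ft_torque': [-0.011, -0.019, 0.007], 'width': 0.086}
scene [[408.0, 0.0, 279.5], [0.0, 408.0, 215.4], [0.0, 0.0, 1.0]] [[0.402, 0.524, -0.751, 1.304], [0.916, -0.24, 0.322, -0.369], [-0.012, -0.817, -0.576, 0.815], [0.0, 0.0, 0.0, 1.0]]
top [[474.8, 0.0, 281.1], [0.0, 474.8, 207.4], [0.0, 0.0, 1.0]] [[0.055, -0.977, 0.206, 0.114], [-0.998, -0.055, 0.008, -0.016], [0.004, -0.206, -0.979, 1.642], [0.0, 0.0, 0.0, 1.0]]
```

View pics/scene0.png

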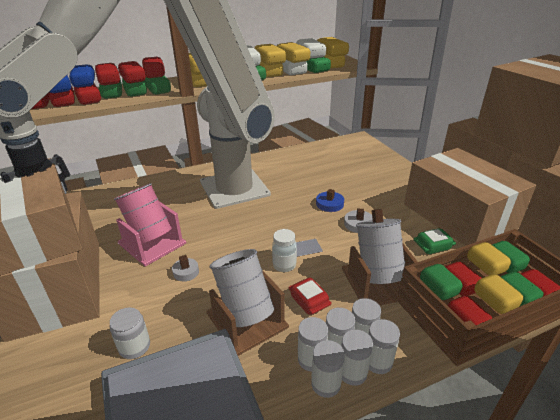

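View pics/top0.png

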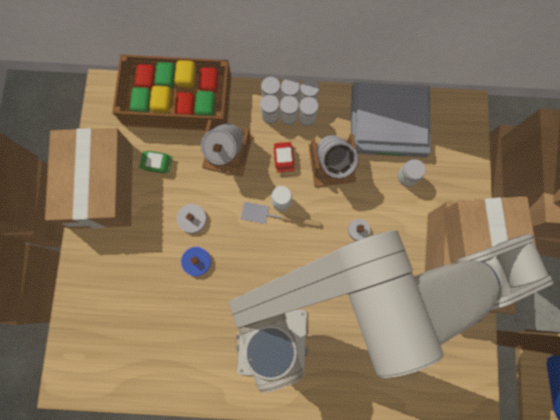

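The scene picture shows the open tin at about (242,288), the closed tin at (380,250), the pink decoy at (145,225) and the jar at (285,250). In the top picture these are the things that could be taken for the lid:
- grey lid at (192,220), on the left. It is the larger one, so it's my choice.
- small grey lid at (360,231)
- blue look-alike at (197,262)
- lid of the full tin at (219,147)

The open tin is at (340,157) in the top picture.

```bash
cat > h.py <<'E'
import numpy as np,cv2
from scipy.spatial.transform import Rotation as R
def cloud(p):
    d=p["depth"]; v,u=np.mgrid[:d.shape[0],:d.shape[1]]; K=p["mtx"]
    c=np.stack([(u-K[0,2])/K[0,0]*d,(v-K[1,2])/K[1,1]*d,d],-1)
    w=c@p["T"][:3,:3].T+p["T"][:3,3]; w[d<=0]=np.nan; return w
def circ(P):
    A=np.c_[2*P,np.ones(len(P))]; s=np.linalg.lstsq(A,(P**2).sum(1),rcond=None)[0]
    return s[:-1],np.sqrt(s[-1]+(s[:-1]**2).sum())
def frame(s): # ee_rot wxyz
    return R.from_quat(np.roll(s["ee_rot"],-1)),np.array(s["position"])
def inc(s,p,q): # normalised increments to reach p, rotation q
    Rm,t=frame(s); return np.round(np.r_[(Rm.inv()*q).as_rotvec()/np.pi,Rm.inv().apply(p-t)/.25],4)
E
python3 - <<'E'
from h import *
for n,seeds in(("top",dict(lid=(192,220,24),small=(360,231,20),tin=(340,157,32),full=(219,147,30),jar=(283,198,20),blue=(197,262,20))),):
    p=np.load(f"pics/{n}0.npz"); w=cloud(p)
    for k,(u,v,h) in seeds.items():
        q=w[v-h:v+h,u-h:u+h].reshape(-1,3); q=q[~np.isnan(q[:,0])]
        print(k,np.histogram(q[:,2],np.arange(-.01,.26,.02))[0].tolist())
        f=q[(q[:,2]>.014)&(q[:,2]<.034)]
        if k in("lid","small","blue"):
            c,rr=cv2.minEnclosingCircle((f[:,:2]*1000).astype(np.float32)); print(' face',c,rr,len(f),np.median(f[:,2]))
            g=q[q[:,2]>.045]; print(' knob',g.mean(0)*1000,len(g),cv2.minAreaRect((g[:,:2]*1000).astype(np.float32)))
for n in("top","scene"):
    p=np.load(f"pics/{n}0.npz"); w=cloud(p)
    if n=="top": u,v,h=340,157,34
    else: u,v,h=242,270,34
    q=w[v-h:v+h,u-h:u+h].reshape(-1,3); q=q[q[:,2]>.12]
    print(n,len(q),q.min(0),q.max(0)); 
im=cv2.imread("pics/top0.png"); a=im[180:260,152:232]; b=im[117:197,300:380]; sc=im[240:320,200:280]
s=cv2.imread("pics/scene0.png")
cv2.imwrite("pics/crop1.png",np.hstack([cv2.resize(x,(400,400),interpolation=cv2.INTER_CUBIC) for x in(a,b)]))
E
```

```text
lid [1613, 567, 71, 44, 0, 0, 0, 0, 0, 0, 0, 0, 0]
 face (398.4626770019531, 305.4659423828125) 50.6776123046875 603 0.025004327623963984
 knob [398.25523638 304.13513729  57.58958162] 48 ((398.6653747558594, 305.0708312988281), (23.732723236083984, 21.705276489257812), 68.4263916015625)
small [801, 291, 31, 47, 0, 0, 0, 0, 0, 0, 0, 0, 0]
 face (392.3318786621094, -277.67059326171875) 37.15614700317383 304 0.024566008120144867
 knob [ 237.62407762 -160.2405697   798.6379373 ] 470 ((297.17388916015625, -211.24099731445312), (47.4130973815918, 258.6968994140625), 49.99402618408203)
tin [1571, 403, 362, 477, 192, 150, 190, 199, 244, 203, 83, 5, 0]
full [1243, 371, 100, 130, 148, 189, 268, 72, 338, 385, 324, 18, 0]
jar [1125, 77, 22, 27, 63, 129, 149, 0, 0, 0, 0, 0, 0]
blue [892, 597, 61, 45, 0, 0, 0, 0, 0, 0, 0, 0, 0]
 face (251.6487274169922, 277.0758972167969) 50.6662483215332 629 0.02459521770089279
 knob [251.70399056 275.71132681  58.73409173] 49 ((252.3372039794922, 276.4765319824219), (21.10066032409668, 21.27336311340332), 38.00180435180664)
top 777 [ 0.53621499 -0.24143714  0.12022445] [ 0.6839514  -0.11424354  0.21283767]
scene 2243 [ 0.54025836 -0.24114208  0.12005978] [ 0.68580596 -0.12283978  0.2082904 ]
```

View pics/crop1.png

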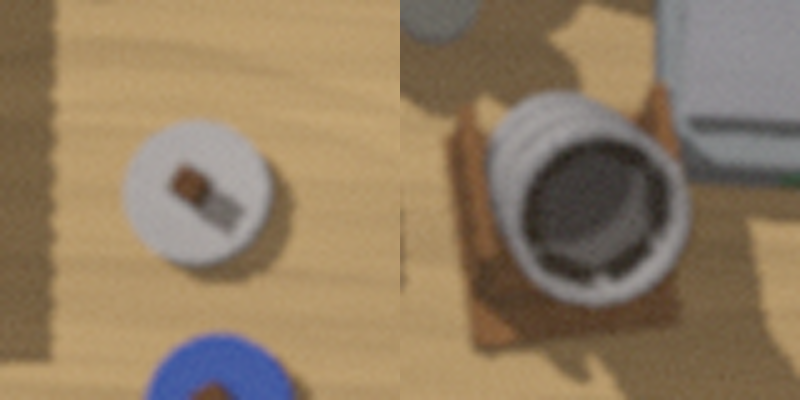

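The crop shows the grey lid (face centre about (192,219) in the top picture, radius measured at 50.7 mm, which matches) and the open tin. The tin's mouth faces the lower right, and the dark, uneven seal ring is inside it. Next I'll get a coarse tin pose and the wrist camera's mounting.

```bash
python3 - <<'E'
from h import *
from bench import r
from scipy.optimize import least_squares
P=[]
for n,u,v,h in(("top",340,157,34),("scene",242,280,40)):
    w=cloud(np.load(f"pics/{n}0.npz"))[v-h:v+h,u-h:u+h].reshape(-1,3); P.append(w[w[:,2]>.10])
P=np.vstack(P)
def ax(y): return np.array([.5*np.cos(y),.5*np.sin(y),.75**.5])
def f(x,P=P):
    d=P-np.array([x[0],x[1],.178]); a=ax(x[2]); return np.linalg.norm(np.cross(d,a),axis=1)-.056
for y0 in(-2.6,3.14,2.6):
    s=least_squares(f,[.6,-.18,y0],loss="soft_l1",f_scale=.002); x=s.x
    d=P-np.array([x[0],x[1],.178]); z=d@ax(x[2]); e=abs(f(x))
    print(x,s.cost,'inl',(e<.004).sum(),len(P),'rim z pct',np.percentile(z[e<.006],[95,99,100]))
s=r.read_state(); p=r.snapshot("wrist"); Rm,t=frame(s)
print("cam in tool",Rm.inv().apply(p["T"][:3,3]-t),(Rm.inv()*R.from_matrix(p["T"][:3,:3])).as_matrix().round(3).tolist(),p["mtx"].round(0).tolist())
print(Rm.as_matrix().round(3).tolist())
E
```

```text
[ 0.58781603 -0.18384241 -2.94317276] 0.04042243186064674 inl 2985 4169 rim z pct [0.00095852 0.00415609 0.01166385]
[ 0.58781602 -0.18384237  3.34001155] 0.04042243185986446 inl 2985 4169 rim z pct [0.00095852 0.00415607 0.01166383]
[ 0.587816   -0.18384224  3.34000719] 0.0404224318593507 inl 2985 4169 rim z pct [0.00095852 0.00415601 0.01166374]
cam in tool [-0.00102417 -0.07335124 -0.14154034] [[1.0, 0.0, -0.001], [0.0, 0.958, 0.287], [0.001, -0.287, 0.958]] [[353.0, 0.0, 268.0], [0.0, 353.0, 217.0], [0.0, 0.0, 1.0]]
[[0.387, -0.922, -0.001], [-0.922, -0.387, 0.001], [-0.001, -0.0, -1.0]]
```

```bash
cat >> h.py <<'E'
def tinframe(C,yaw):
    a=np.array([.5*np.cos(yaw),.5*np.sin(yaw),.75**.5]); x=np.array([-np.sin(yaw),np.cos(yaw),0]); z=-a; y=np.cross(z,x)
    return R.from_matrix(np.c_[x,y,z]),a   # tool rotation with z into the mouth, x level
E
python3 - <<'E'
from h import *
from bench import r
s=r.read_state(); C=np.array([.588,-.184,.178]); q,a=tinframe(C,-2.943)
m=q.as_matrix(); print(m.round(3))
print(inc(s,np.array([.35,-.45,.36]),q), inc(s,C+a*.127-m[:,1]*.007,q))
E
```

```text
[[ 0.197 -0.849  0.49 ]
 [-0.98  -0.171  0.099]
 [ 0.    -0.5   -0.866]]
[ 0.1661  0.017   0.0618 -0.2972 -0.5933 -0.5168] [ 0.1661  0.017   0.0618 -0.9544 -1.6579 -0.2419]
```

{"method": "carry_out", "body": {"increments": [{"wx":0,"wy":0,"wz":0,"dx":-0.3,"dy":-0.59,"dz":-0.52,"grip":-1},{"wx":0,"wy":0,"wz":0,"dx":-0.3,"dy":-0.59,"dz":-0.52,"grip":-1},{"wx":0.166,"wy":0.017,"wz":0.062,"dx":-0.3,"dy":-0.59,"dz":-0.52,"grip":-1},{"wx":0.166,"wy":0.017,"wz":0.062,"dx":-0.3,"dy":-0.59,"dz":-0.52,"grip":-1},{"wx":0.166,"wy":0.017,"wz":0.062,"dx":-0.3,"dy":-0.59,"dz":-0.52,"grip":-1},{"wx":0.166,"wy":0.017,"wz":0.062,"dx":-0.65,"dy":-0.99,"dz":-0.45,"grip":-1},{"wx":0.166,"wy":0.017,"wz":0.062,"dx":-0.65,"dy":-0.99,"dz":-0.45,"grip":-1},{"wx":0.166,"wy":0.017,"wz":0.062,"dx":-0.65,"dy":-0.99,"dz":-0.45,"grip":-1},{"wx":0.166,"wy":0.017,"wz":0.062,"dx":-0.65,"dy":-0.99,"dz":-0.45,"grip":-1}]}}

```text
t: 1.05
position: [0.4074, -0.3265, 0.3429]
ee_rot: [-0.201, 0.748, -0.611, 0.163]
force: [0.5, -0.2, 1.3]
width: 0.0852
```

```bash
python3 - <<'E'
from h import *
from bench import r
s=r.read_state(); C=np.array([.588,-.184,.178]); q,a=tinframe(C,-2.943)
m=q.as_matrix()
print(s["position"],s["joints"],inc(s,C+a*.127-m[:,1]*.007,q))
E
```

```text
[ 0.40744497 -0.32654654  0.34286736] [-0.96773287  0.05697423  1.93974941  0.57564637  1.00663458  0.12200903] [ 3.000e-04  8.000e-04  5.000e-04 -4.146e-01 -4.099e-01  4.741e-01]
```

{"method": "carry_out", "body": {"increments": [{"wx":0,"wy":0,"wz":0,"dx":-0.415,"dy":-0.41,"dz":0.474,"grip":-1},{"wx":0,"wy":0,"wz":0,"dx":-0.415,"dy":-0.41,"dz":0.474,"grip":-1},{"wx":0,"wy":0,"wz":0,"dx":-0.415,"dy":-0.41,"dz":0.474,"grip":-1},{"wx":0,"wy":0,"wz":0,"dx":-0.415,"dy":-0.41,"dz":0.474,"grip":-1},{"wx":0,"wy":0,"wz":0,"dx":-0.415,"dy":-0.41,"dz":0.474,"grip":-1},{"wx":0,"wy":0,"wz":0,"dx":-0.415,"dy":-0.41,"dz":0.474,"grip":-1}]}}

```text
t: 1.65
position: [0.5324, -0.1994, 0.292]
ee_rot: [-0.2, 0.748, -0.611, 0.164]
force: [-0.0, -0.1, 0.7]
width: 0.0856
```

```bash
python3 - <<'E'
from h import *
from bench import r
s=r.read_state(); print(s["position"],s["force"])
p=r.snapshot("wrist"); np.savez("pics/w1.npz",**p); cv2.imwrite("pics/w1.png",p["image"][:,:,::-1])
C=np.array([.588,-.184,.178]); q,a=tinframe(C,-2.943); m=q.as_matrix()
w=cloud(p); L=(w-C)@m; z=-L[...,2]; rad=np.hypot(L[...,0],L[...,1])
k=(abs(z)<.004)&(rad<.062)&(rad>.045); P=w[k]
c0=P.mean(0); n=np.linalg.svd(P-c0)[2][2]; n*=np.sign(n[2]); print("plane n",n,"tilt",np.degrees(np.arccos(n[2])),"yaw",np.arctan2(n[1],n[0]),"c",c0,k.sum(),"z off",np.median(z[k]))
# rim edges in polar bins
th=np.degrees(np.arctan2(L[...,1],L[...,0]))
for t in range(-180,180,30):
    j=k&(th>=t)&(th<t+30); 
    print(t,j.sum(),np.percentile(rad[j],[3,97]).round(4) if j.sum()>10 else'')
E
```

```text
[ 0.53237415 -0.19940474  0.29199821] [-0.02377936 -0.12768944  0.65883259]
plane n [-0.49414025 -0.09304968  0.86438832] tilt 30.187067135107384 yaw -2.9554659781317736 c [ 0.5888595  -0.18370532  0.17803328] 3601 z off -0.0003259952562166985
-180 301 [0.0517 0.0579]
-150 304 [0.051 0.057]
-120 320 [0.0506 0.0566]
-90 324 [0.0505 0.0565]
-60 308 [0.0508 0.0567]
-30 297 [0.0512 0.0573]
0 295 [0.0519 0.058 ]
30 291 [0.0526 0.0587]
60 293 [0.0532 0.0594]
90 283 [0.0533 0.0595]
120 287 [0.053  0.0593]
150 298 [0.0524 0.0586]
```

View pics/w1.png

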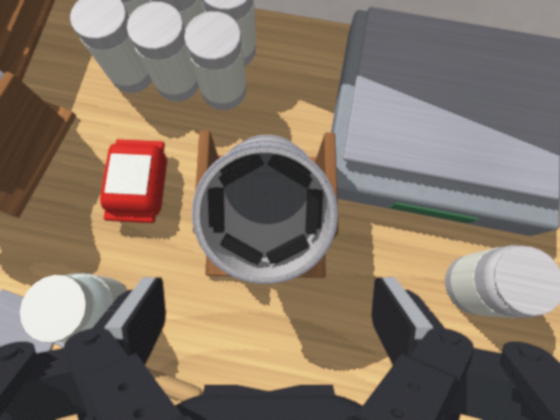

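The wrist view shows the open mouth centred near (265,208), with six dark seal segments at different heights. The rim radii agree with 51.5 and 56 mm. Refined tin: C≈(0.587,-0.184,0.177), yaw -2.95. Next I go above the lid.

```bash
python3 - <<'E'
from h import *
from bench import r
s=r.read_state(); y=np.radians(68.4); x=np.array([np.cos(y),np.sin(y),0]); z=np.array([0,0,-1.])
q=R.from_matrix(np.c_[x,np.cross(z,x),z])
for p in([.42,.05,.30],[.398,.305,.17]): print(inc(s,np.array(p),q))
E
```

```text
[-0.0622 -0.2125 -0.7927 -1.0696  0.1936 -0.1489]
[-0.0622 -0.2125 -0.7927 -2.0878  0.3531  0.3575]
```

```bash
python3 - <<'E'
from h import *
from bench import r
s=r.read_state(); y=np.radians(-21.6); x=np.array([np.cos(y),np.sin(y),0]); z=np.array([0,0,-1.])
q=R.from_matrix(np.c_[x,np.cross(z,x),z])
for p in([.42,.03,.30],[.398,.305,.17]): print(inc(s,np.array(p),q))
E
```

```text
[-0.1522 -0.0833 -0.3092 -0.9912  0.2073 -0.1567]
[-0.1522 -0.0833 -0.3092 -2.0878  0.3531  0.3575]
```

{"method": "carry_out", "body": {"increments": [{"wx":0,"wy":0,"wz":0,"dx":-0.99,"dy":0.207,"dz":-0.157,"grip":-1},{"wx":-0.152,"wy":-0.083,"wz":-0.309,"dx":-0.99,"dy":0.207,"dz":-0.157,"grip":-1},{"wx":-0.152,"wy":-0.083,"wz":-0.309,"dx":-0.99,"dy":0.207,"dz":-0.157,"grip":-1},{"wx":-0.152,"wy":-0.083,"wz":-0.309,"dx":-0.99,"dy":0.207,"dz":-0.157,"grip":-1},{"wx":-0.152,"wy":-0.083,"wz":-0.309,"dx":-0.99,"dy":0.207,"dz":-0.157,"grip":-1},{"wx":-0.152,"wy":-0.083,"wz":-0.309,"dx":-0.99,"dy":0.207,"dz":-0.157,"grip":-1},{"wx":-0.152,"wy":-0.083,"wz":-0.309,"dx":-0.99,"dy":0.207,"dz":-0.157,"grip":-1},{"wx":-0.152,"wy":-0.083,"wz":-0.309,"dx":-0.99,"dy":0.207,"dz":-0.157,"grip":-1},{"wx":-0.152,"wy":-0.083,"wz":-0.309,"dx":-0.99,"dy":0.207,"dz":-0.157,"grip":-1},{"wx":-0.152,"wy":-0.083,"wz":-0.309,"dx":-0.99,"dy":0.207,"dz":-0.157,"grip":-1}]}}

```text
t: 2.7
position: [0.421, 0.0294, 0.3006]
ee_rot: [-0.0, 0.982, -0.188, 0.001]
force: [-0.0, -0.3, 0.9]
width: 0.0857
```

```bash
python3 - <<'E'
from h import *
from bench import r
s=r.read_state(); y=np.radians(-21.6); x=np.array([np.cos(y),np.sin(y),0]); z=np.array([0,0,-1.])
q=R.from_matrix(np.c_[x,np.cross(z,x),z])
print(s["joints"],inc(s,np.array([.398,.305,.17]),q))
E
```

```text
[4.14142784e-02 2.43621024e-02 1.97924652e+00 8.96088491e-05
 1.13638351e+00 4.20548200e-01] [-2.000e-04 -5.000e-04 -7.000e-04 -4.944e-01 -9.897e-01  5.224e-01]
```

{"method": "carry_out", "body": {"increments": [{"wx":0,"wy":0,"wz":0,"dx":-0.494,"dy":-0.99,"dz":0.522,"grip":-1},{"wx":0,"wy":0,"wz":0,"dx":-0.494,"dy":-0.99,"dz":0.522,"grip":-1},{"wx":0,"wy":0,"wz":0,"dx":-0.494,"dy":-0.99,"dz":0.522,"grip":-1},{"wx":0,"wy":0,"wz":0,"dx":-0.494,"dy":-0.99,"dz":0.522,"grip":-1},{"wx":0,"wy":0,"wz":0,"dx":-0.494,"dy":-0.99,"dz":0.522,"grip":-1},{"wx":0,"wy":0,"wz":0,"dx":-0.494,"dy":-0.99,"dz":0.522,"grip":-1},{"wx":0,"wy":0,"wz":0,"dx":-0.494,"dy":-0.99,"dz":0.522,"grip":-1},{"wx":0,"wy":0,"wz":0,"dx":-0.494,"dy":-0.99,"dz":0.522,"grip":-1},{"wx":0,"wy":0,"wz":0,"dx":-0.494,"dy":-0.99,"dz":0.522,"grip":-1},{"wx":0,"wy":0,"wz":0,"dx":-0.494,"dy":-0.99,"dz":0.522,"grip":-1}]}}

```text
t: 3.7
position: [0.3976, 0.3046, 0.1706]
ee_rot: [-0.001, 0.982, -0.189, 0.001]
force: [0.3, -0.1, 1.3]
width: 0.0856
```

```bash
python3 - <<'E'
from h import *
from bench import r
s=r.read_state(); p=r.snapshot("wrist"); np.savez("pics/w2.npz",**p); cv2.imwrite("pics/w2.png",p["image"][:,:,::-1])
w=cloud(p); Rm,t=frame(s); print(t)
d=np.hypot(w[...,0]-.398,w[...,1]-.305)
f=w[(d<.07)&(abs(w[...,2]-.024)<.006)]; c,rr=cv2.minEnclosingCircle((f[:,:2]*1000).astype(np.float32)); print("face",c,rr,np.median(f[:,2]))
k=(d<.03)&(w[...,2]>.052)&(w[...,2]<.064); g=w[k]; print("knob",len(g),g.mean(0),cv2.minAreaRect((g[:,:2]*1000).astype(np.float32)))
E
```

```text
[0.39759479 0.30458293 0.1705963 ]
face (398.1768493652344, 307.0155029296875) 50.071956634521484 0.022816175613150524
knob 829 [0.3984723  0.30786337 0.05654659] ((398.19598388671875, 307.01055908203125), (22.372032165527344, 21.955793380737305), 63.221832275390625)
```

View pics/w2.png

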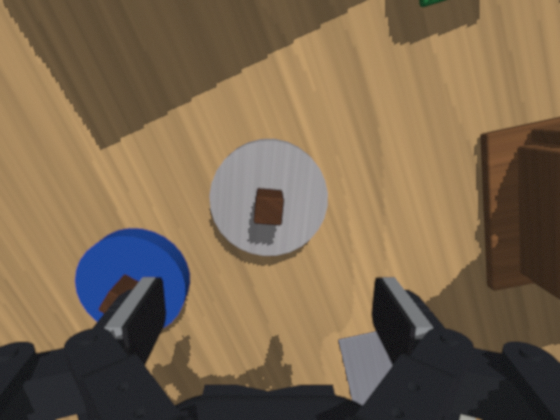

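The wrist view shows the grey lid at (268,198) with its knob at (268,206), and the blue one well clear at (132,280). Radius 50.1 mm and knob 22 mm both match. Now the grasp.

```bash
python3 - <<'E'
from h import *
from bench import r
s=r.read_state(); y=np.radians(-26.8); x=np.array([np.cos(y),np.sin(y),0]); z=np.array([0,0,-1.])
q=R.from_matrix(np.c_[x,np.cross(z,x),z])
print(inc(s,np.array([.3982,.307,.028]),q))
E
```

```text
[-6.000e-04 -4.000e-04  2.770e-02 -2.000e-03 -8.500e-03  5.704e-01]
```

{"method": "carry_out", "body": {"increments": [{"wx":0,"wy":0,"wz":0.028,"dx":-0.002,"dy":-0.0085,"dz":0.1,"grip":-1},{"wx":0,"wy":0,"wz":0.028,"dx":-0.002,"dy":-0.0085,"dz":0.25,"grip":-1},{"wx":0,"wy":0,"wz":0.028,"dx":-0.002,"dy":-0.0085,"dz":0.4,"grip":-1},{"wx":0,"wy":0,"wz":0.028,"dx":-0.002,"dy":-0.0085,"dz":0.5,"grip":-1},{"wx":0,"wy":0,"wz":0.028,"dx":-0.002,"dy":-0.0085,"dz":0.56,"grip":-1},{"wx":0,"wy":0,"wz":0.028,"dx":-0.002,"dy":-0.0085,"dz":0.57,"grip":-1},{"wx":0,"wy":0,"wz":0.028,"dx":-0.002,"dy":-0.0085,"dz":0.57,"grip":1},{"wx":0,"wy":0,"wz":0.028,"dx":-0.002,"dy":-0.0085,"dz":0.57,"grip":1},{"wx":0,"wy":0,"wz":0.028,"dx":-0.002,"dy":-0.0085,"dz":0.57,"grip":1},{"wx":0,"wy":0,"wz":0.028,"dx":-0.002,"dy":-0.0085,"dz":0.57,"grip":1},{"wx":0,"wy":0,"wz":0.028,"dx":-0.002,"dy":-0.0085,"dz":0.57,"grip":1},{"wx":0,"wy":0,"wz":0.028,"dx":-0.002,"dy":-0.0085,"dz":0.57,"grip":1},{"wx":0,"wy":0,"wz":0.028,"dx":-0.002,"dy":-0.0085,"dz":0.57,"grip":1},{"wx":0,"wy":0,"wz":0.028,"dx":-0.002,"dy":-0.0085,"dz":0.57,"grip":1}], "force": 60}}

```text
t: 5.15
position: [0.398, 0.3086, 0.0282]
ee_rot: [-0.001, 0.973, -0.231, 0.001]
force: [0.1, -1.4, 7.4]
width: 0.0213
```

{"method": "carry_out", "body": {"increments": [{"wx":0,"wy":0,"wz":0,"dx":0,"dy":0,"dz":-0.1,"grip":1},{"wx":0,"wy":0,"wz":0,"dx":0,"dy":0,"dz":-0.3,"grip":1},{"wx":0,"wy":0,"wz":0,"dx":0,"dy":0,"dz":-0.5,"grip":1},{"wx":0,"wy":0,"wz":0,"dx":0,"dy":0,"dz":-0.7,"grip":1},{"wx":0,"wy":0,"wz":0,"dx":0,"dy":0,"dz":-0.9,"grip":1},{"wx":0,"wy":0,"wz":0,"dx":0,"dy":0,"dz":-0.99,"grip":1},{"wx":0,"wy":0,"wz":0,"dx":0,"dy":0,"dz":-0.99,"grip":1},{"wx":0,"wy":0,"wz":0,"dx":0,"dy":0,"dz":-0.99,"grip":1}]}}

```text
t: 5.95
position: [0.3965, 0.3077, 0.2741]
ee_rot: [-0.0, 0.973, -0.231, 0.0]
force: [-0.0, -0.1, -3.8]
width: 0.0209
```

```bash
python3 - <<'E'
from h import *
from bench import r
s=r.read_state(); print(s["force"],s["ft_torque"],s["width"])
p=r.snapshot("wrist"); np.savez("pics/w3.npz",**p); cv2.imwrite("pics/w3.png",p["image"][:,:,::-1])
w=cloud(p); Rm,t=frame(s); L=(w-t)@Rm.as_matrix()   # tool coords
rad=np.hypot(L[...,0],L[...,1]); k=(abs(L[...,2]-.004)<.012)&(rad<.06)&(rad>.02)
f=L[k]; A=np.c_[f[:,:2],np.ones(len(f))]; print("face plane z=ax+by+c",np.linalg.lstsq(A,f[:,2],rcond=None)[0],len(f))
# outer rim of visible face: polar outermost
th=np.degrees(np.arctan2(L[...,1],L[...,0])); Q=[]
for a in range(-180,180,10):
    j=k&(th>=a)&(th<a+10)
    if j.sum()>25:
        rr=np.percentile(rad[j],97)
        if rr>.045: Q.append([rr*np.cos(np.radians(a+5)),rr*np.sin(np.radians(a+5))]); print(a,round(rr,4),end='; ')
print(circ(np.array(Q)))
q,a=tinframe(0,-2.95); C=np.array([.5868,-.1842,.1773])
for P in([.43,.05,.32],C+a*.105): print(inc(s,np.array(P),q))
E
```

```text
[-0.02486403 -0.08478311 -3.77810994] [0.03666233 0.02126809 0.01740472] 0.020891484253222008
face plane z=ax+by+c [ 0.00232627 -0.00927664  0.00535848] 20064
-180 0.0496; -170 0.0493; -160 0.0492; -150 0.049; -140 0.0489; -130 0.049; -120 0.0488; -110 0.0487; -100 0.0485; -90 0.0484; -80 0.0483; -70 0.0483; -60 0.0482; -50 0.0479; -40 0.0479; -30 0.048; -20 0.048; -10 0.0482; 0 0.0486; 10 0.0491; 20 0.0493; 70 0.0506; 80 0.0507; 90 0.0506; 100 0.0511; 110 0.0505; 150 0.0503; 160 0.0502; 170 0.0501; (array([-0.00066172,  0.00115278]), np.float64(0.04936550345843665))
[ 0.1546  0.076   0.2839  0.5829  0.8606 -0.1835]
[0.1546 0.076  0.2839 1.3978 1.5442 0.0237]
```

View pics/w3.png

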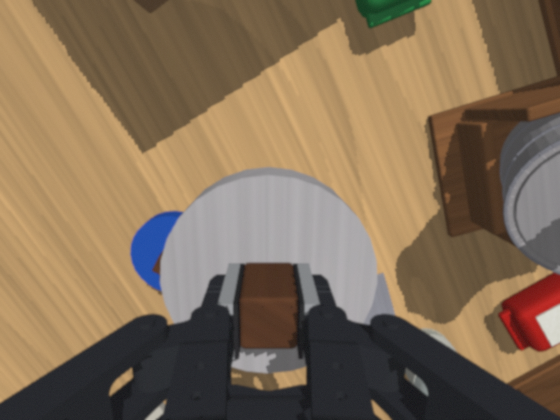

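The lid is held by its knob, with its face visible at about (268,265). Its centre is about (-0.7,+1.2) mm off the TCP, within 0.5° of square.

{"method": "carry_out", "body": {"increments": [{"wx":0,"wy":0,"wz":0,"dx":0.583,"dy":0.861,"dz":-0.184,"grip":1},{"wx":0.05,"wy":0.025,"wz":0.09,"dx":0.583,"dy":0.861,"dz":-0.184,"grip":1},{"wx":0.155,"wy":0.076,"wz":0.284,"dx":0.583,"dy":0.861,"dz":-0.184,"grip":1},{"wx":0.155,"wy":0.076,"wz":0.284,"dx":0.583,"dy":0.861,"dz":-0.184,"grip":1},{"wx":0.155,"wy":0.076,"wz":0.284,"dx":0.583,"dy":0.861,"dz":-0.184,"grip":1},{"wx":0.155,"wy":0.076,"wz":0.284,"dx":0.583,"dy":0.861,"dz":-0.184,"grip":1},{"wx":0.155,"wy":0.076,"wz":0.284,"dx":0.583,"dy":0.861,"dz":-0.184,"grip":1},{"wx":0.155,"wy":0.076,"wz":0.284,"dx":0.583,"dy":0.861,"dz":-0.184,"grip":1},{"wx":0.155,"wy":0.076,"wz":0.284,"dx":0.583,"dy":0.861,"dz":-0.184,"grip":1},{"wx":0.155,"wy":0.076,"wz":0.284,"dx":0.583,"dy":0.861,"dz":-0.184,"grip":1},{"wx":0.155,"wy":0.076,"wz":0.284,"dx":0.583,"dy":0.861,"dz":-0.184,"grip":1}]}}

```text
t: 7.1
position: [0.4308, 0.0505, 0.3202]
ee_rot: [-0.2, 0.746, -0.614, 0.164]
force: [0.3, 0.2, -3.2]
width: 0.0212
```

```bash
python3 - <<'E'
from h import *
from bench import r
s=r.read_state()
q,a=tinframe(0,-2.95); C=np.array([.5868,-.1842,.1773]); m=q.as_matrix()
T=C+m[:,0]*.0007-m[:,1]*.00115
print(s["position"],inc(s,T+a*.105,q),inc(s,T+a*.15,q))
E
```

```text
[0.43083597 0.05048428 0.3201868 ] [ 3.0000e-04  4.0000e-04  7.0000e-04  1.0437e+00 -9.2400e-02  2.9050e-01] [ 3.0000e-04  4.0000e-04  7.0000e-04  1.0435e+00 -9.2300e-02  1.1050e-01]
```

{"method": "carry_out", "body": {"increments": [{"wx":0,"wy":0,"wz":0,"dx":0.99,"dy":-0.092,"dz":0.11,"grip":1},{"wx":0,"wy":0,"wz":0,"dx":0.99,"dy":-0.092,"dz":0.11,"grip":1},{"wx":0,"wy":0,"wz":0,"dx":0.99,"dy":-0.092,"dz":0.11,"grip":1},{"wx":0,"wy":0,"wz":0,"dx":0.99,"dy":-0.092,"dz":0.11,"grip":1},{"wx":0,"wy":0,"wz":0,"dx":0.99,"dy":-0.092,"dz":0.11,"grip":1},{"wx":0,"wy":0,"wz":0,"dx":0.99,"dy":-0.092,"dz":0.11,"grip":1},{"wx":0,"wy":0,"wz":0,"dx":0.99,"dy":-0.092,"dz":0.11,"grip":1},{"wx":0,"wy":0,"wz":0,"dx":0.99,"dy":-0.092,"dz":0.11,"grip":1}]}}

```text
t: 7.9
position: [0.5104, -0.1856, 0.3075]
ee_rot: [-0.2, 0.745, -0.614, 0.164]
force: [0.4, -0.2, -2.5]
width: 0.0213
```

```bash
python3 - <<'E'
from h import *
from bench import r
s=r.read_state()
p=r.snapshot("wrist"); np.savez("pics/w4.npz",**p); cv2.imwrite("pics/w4.png",p["image"][:,:,::-1])
q,a=tinframe(0,-2.95); C=np.array([.5868,-.1842,.1773]); m=q.as_matrix()
T=C+m[:,0]*.0007-m[:,1]*.00115
for h in(.105,.045,.028): print(h,inc(s,T+a*h,q))
w=cloud(p); Rm,t=frame(s); L=(w-t)@Rm.as_matrix()
rad=np.hypot(L[...,0],L[...,1]); k=(abs(L[...,2]-.004)<.012)&(rad<.06)&(rad>.02)
f=L[k]; A=np.c_[f[:,:2],np.ones(len(f))]; print(np.linalg.lstsq(A,f[:,2],rcond=None)[0])
th=np.degrees(np.arctan2(L[...,1],L[...,0])); Q=[]
for b in range(-180,180,10):
    j=k&(th>=b)&(th<b+10)
    if j.sum()>25 and (rr:=np.percentile(rad[j],97))>.045: Q.append(rr*np.array([np.cos(np.radians(b+5)),np.sin(np.radians(b+5))]))
print("lid",circ(np.array(Q)))
# visible rim of tin in tin frame
M=(w-C)@m; rm=np.hypot(M[...,0],M[...,1]); k=(abs(M[...,2])<.004)&(rm>.045)&(rm<.065); th=np.degrees(np.arctan2(M[...,1],M[...,0])); Q=[]
for b in range(-180,180,10):
    j=k&(th>=b)&(th<b+10)
    if j.sum()>25:
        rr=np.percentile(rm[j],97); Q.append(rr*np.array([np.cos(np.radians(b+5)),np.sin(np.radians(b+5))])); print(b,rr.round(4),np.median(M[j][:,2]).round(4),end=';')
if len(Q)>3: print("tin",circ(np.array(Q)))
E
```

```text
0.105 [-0.      0.0007 -0.      0.0557 -0.0051  0.1815]
0.045 [-0.      0.0007 -0.      0.0562 -0.0051  0.4215]
0.028 [-0.      0.0007 -0.      0.0563 -0.0051  0.4895]
[ 0.00246149 -0.01096237  0.00520894]
lid (array([-0.00113759,  0.00269998]), np.float64(0.04938241961604393))
-160 0.0582 0.0003;-150 0.058 0.0003;-140 0.0582 0.0004;-130 0.058 0.0003;-120 0.0578 0.0004;-110 0.0578 0.0004;-100 0.0578 0.0002;-90 0.0578 0.0002;-80 0.0578 0.0003;-70 0.0577 0.0002;-60 0.0576 0.0002;-50 0.0578 0.0002;-40 0.0577 0.0002;-30 0.0577 0.0;-20 0.0579 0.0001;-10 0.0575 0.0003;0 0.0577 0.0001;tin (array([-0.00024852,  0.00018047]), np.float64(0.057993828652627685))
```

View pics/w4.png

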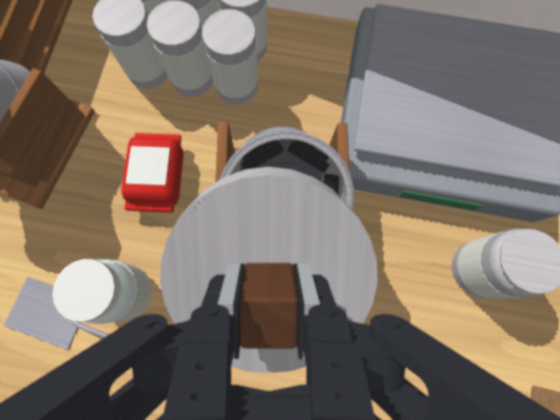

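```bash
cat >> h.py <<'E'
def rim(L,z0,r0,r1,tol=.002,pct=98):
    rad=np.hypot(L[...,0],L[...,1]); k=(abs(L[...,2]-z0)<tol)&(rad<r1)&(rad>r0); th=np.degrees(np.arctan2(L[...,1],L[...,0])); Q=[];B=[]
    for b in range(-180,180,10):
        j=k&(th>=b)&(th<b+10)
        if j.sum()>25: Q.append(np.percentile(rad[j],pct)*np.array([np.cos(np.radians(b+5)),np.sin(np.radians(b+5))])); B.append((b,round(1000*np.linalg.norm(Q[-1]),1)))
    return circ(np.array(Q)),B
E
python3 - <<'E'
from h import *
tcp={3:([.3965,.3077,.2741],[0,.973,-.231,0]),4:([.5104,-.1856,.3075],[-.2,.745,-.614,.164])}
for n,(t,qq) in tcp.items():
    p=np.load(f"pics/w{n}.npz"); Rm=R.from_quat(np.roll(qq,-1)); L=(cloud(p)-t)@Rm.as_matrix()
    L[...,2]-=.0024*L[...,0]-.010*L[...,1]
    c,B=rim(L,.0053,.044,.056); print(n,c,B)
E
```

```text
3 (array([-0.00063605,  0.00129064]), np.float64(0.04973257598909764)) [(-180, np.float64(50.2)), (-170, np.float64(50.0)), (-160, np.float64(49.8)), (-150, np.float64(49.4)), (-140, np.float64(49.2)), (-130, np.float64(49.1)), (-120, np.float64(48.9)), (-110, np.float64(48.7)), (-100, np.float64(48.6)), (-90, np.float64(48.4)), (-80, np.float64(48.5)), (-70, np.float64(48.3)), (-60, np.float64(48.3)), (-50, np.float64(48.2)), (-40, np.float64(48.4)), (-30, np.float64(48.5)), (-20, np.float64(48.7)), (-10, np.float64(48.8)), (0, np.float64(49.1)), (10, np.float64(49.5)), (20, np.float64(49.8)), (70, np.float64(50.8)), (80, np.float64(51.3)), (90, np.float64(51.0)), (100, np.float64(51.4)), (110, np.float64(50.8)), (150, np.float64(50.7)), (160, np.float64(50.7)), (170, np.float64(50.5))]
4 (array([-0.00104425,  0.00285108]), np.float64(0.04975927477240544)) [(-180, np.float64(50.3)), (-170, np.float64(49.8)), (-160, np.float64(49.5)), (-150, np.float64(48.9)), (-140, np.float64(48.3)), (-130, np.float64(48.0)), (-120, np.float64(47.6)), (-110, np.float64(47.4)), (-100, np.float64(47.1)), (-90, np.float64(46.9)), (-80, np.float64(46.8)), (-70, np.float64(46.8)), (-60, np.float64(46.9)), (-50, np.float64(46.8)), (-40, np.float64(47.1)), (-30, np.float64(47.4)), (-20, np.float64(47.9)), (-10, np.float64(48.2)), (0, np.float64(49.0)), (10, np.float64(49.5)), (20, np.float64(50.0)), (70, np.float64(52.2)), (80, np.float64(52.6)), (90, np.float64(52.7)), (100, np.float64(53.0)), (110, np.float64(52.6)), (150, np.float64(51.8)), (160, np.float64(51.4)), (170, np.float64(51.0))]
```

```bash
python3 - <<'E'
from h import *
from bench import r
s=r.read_state(); Rm4,t4=frame(s); print(t4,s["dq"].round(3) if hasattr(s["dq"],'round') else s["dq"])
p=r.snapshot("wrist"); np.savez("pics/w5.npz",**p)
M=R.from_matrix([[1,0,-.001],[0,.958,.287],[.001,-.287,.958]]).as_matrix(); o=np.array([-.001,-.07335,-.14154])
for n in(3,4,5):
    p=dict(np.load(f"pics/w{n}.npz"))
    if n==5: print("cam in tool",Rm4.inv().apply(p["T"][:3,3]-t4),(Rm4.inv()*R.from_matrix(p["T"][:3,:3])).as_rotvec())
    if n==3:print((R.from_matrix(M)).as_rotvec())
    p["T"]=np.r_[np.c_[M,o],[[0,0,0,1]]]; L=cloud(p); rad=np.hypot(L[...,0],L[...,1])
    f=L[(abs(L[...,2]-.005)<.01)&(rad<.06)&(rad>.02)]; a,b,c=np.linalg.lstsq(np.c_[f[:,:2],np.ones(len(f))],f[:,2],rcond=None)[0]
    L[...,2]-=a*L[...,0]+b*L[...,1]; print(n,"plane",a,b,c,"lid in tool",rim(L,c,.044,.056)[0])
E
```

```text
[ 0.51030143 -0.18510973  0.30774936] [ 0.008 -0.016  0.004  0.002 -0.003  0.002]
[-2.91073594e-01 -9.92896352e-04 -2.01898434e-16]
3 plane 0.0021447998543795564 -0.008436413227730002 0.005342662017586679 lid in tool (array([-0.00103901,  0.00196635]), np.float64(0.04975220197195895))
4 plane 0.0024234794272045323 -0.009047732039520555 0.005333633499905273 lid in tool (array([-0.00102243,  0.00198363]), np.float64(0.04974204509966838))
cam in tool [-0.00105769 -0.07254711 -0.14161031] [-0.29150665 -0.00079869  0.00057933]
5 plane 0.0021286924728098435 -0.008700287385622837 0.005335410529742855 lid in tool (array([-0.00102877,  0.00196853]), np.float64(0.049737874014858026))
```

```bash
python3 - <<'E'
from h import *
p=dict(np.load("pics/w5.npz")); W=cloud(p); Tc=p["T"]
q,a=tinframe(0,-2.95); m=q.as_matrix(); C=np.array([.5868,-.1842,.1773])
M=(W-C)@m; (ct,rt),B=rim(M,0,.045,.065,.004,97); print("tin in nominal frame",ct,rt,[b[0] for b in B][::20])
# rim plane normal from visible rim
rm=np.hypot(M[...,0],M[...,1]); f=M[(abs(M[...,2])<.004)&(rm>.05)&(rm<.06)]; print("rim plane",np.linalg.lstsq(np.c_[f[:,:2],np.ones(len(f))],f[:,2],rcond=None)[0])
# lid in same world-as-camera-sees frame; lid face about .123-.. above C
rad0=(W-C)@m
g=np.array([.5103,-.1851,.3077]); L=(W-g)@m; rad=np.hypot(L[...,0],L[...,1])
f=L[(abs(L[...,2]-.005)<.01)&(rad<.06)&(rad>.02)]; A=np.linalg.lstsq(np.c_[f[:,:2],np.ones(len(f))],f[:,2],rcond=None)[0]
L[...,2]-=A[0]*L[...,0]+A[1]*L[...,1]; (cl,rl),_=rim(L,A[2],.044,.056); print("lid plane",A,"lid",cl,rl)
lid=g+m@np.r_[cl,A[2]]; d=(C+m@np.r_[ct,0]-lid)@m; print("face->rim centre in tool mm",d*1000,"norm dxyz",d/.25)
E
```

```text
tin in nominal frame [-0.00026655  0.00022363] 0.05802622567032922 [-160]
rim plane [-0.00360443  0.00451719  0.00051757]
lid plane [ 0.00387494 -0.00887185  0.00520153] lid [-0.00106655  0.00278137] 0.049741644547773786
face->rim centre in tool mm [ 14.48380893  -2.54485577 145.36398146] norm dxyz [ 0.05793524 -0.01017942  0.58145593]
```

{"method": "carry_out", "body": {"increments": [{"wx":0,"wy":0,"wz":0,"dx":0.056,"dy":-0.01,"dz":0.15,"grip":1},{"wx":0,"wy":0,"wz":0,"dx":0.056,"dy":-0.01,"dz":0.3,"grip":1},{"wx":0,"wy":0,"wz":0,"dx":0.056,"dy":-0.01,"dz":0.4,"grip":1},{"wx":0,"wy":0,"wz":0,"dx":0.056,"dy":-0.01,"dz":0.45,"grip":1},{"wx":0,"wy":0,"wz":0,"dx":0.056,"dy":-0.01,"dz":0.46,"grip":1},{"wx":0,"wy":0,"wz":0,"dx":0.056,"dy":-0.01,"dz":0.46,"grip":1},{"wx":0,"wy":0,"wz":0,"dx":0.056,"dy":-0.01,"dz":0.46,"grip":1}]}}

```text
t: 8.7
position: [0.5722, -0.1887, 0.2114]
ee_rot: [-0.201, 0.745, -0.614, 0.166]
force: [1.4, -0.8, -1.6]
width: 0.0215
```

```bash
python3 - <<'E'
from h import *
from bench import r
s=r.read_state(); Rm,t=frame(s); print("tcp",t,"F tool",Rm.inv().apply(s["force"]))
p=r.snapshot("wrist"); np.savez("pics/w6.npz",**p); cv2.imwrite("pics/w6.png",p["image"][90:330,130:430,::-1].repeat(2,0).repeat(2,1))
sc=r.snapshot("scene"); cv2.imwrite("pics/s6.png",cv2.resize(sc["image"][200:330,180:330,::-1],None,fx=4,fy=4))
W=cloud(p); q,a=tinframe(0,-2.95); m=q.as_matrix(); C=np.array([.5868,-.1842,.1773])
M=(W-C)@m; 
for nm,z0,r0,r1 in(("tin",0,.0525,.065),):
    c,B=rim(M,z0,r0,r1,.004,97); print(nm,c,B)
L=M.copy(); rad=np.hypot(L[...,0],L[...,1]); f=L[(abs(L[...,2]+.031)<.008)&(rad<.05)&(rad>.02)]; A=np.linalg.lstsq(np.c_[f[:,:2],np.ones(len(f))],f[:,2],rcond=None)[0]
L[...,2]-=A[0]*L[...,0]+A[1]*L[...,1]; print("lid",A,rim(L,A[2],.044,.056)[0])
E
```

```text
tcp [ 0.57218754 -0.18873372  0.21138066] F tool [ 1.07157735 -0.2054151   2.01305219]
tin (array([-0.00019643,  0.00026847]), np.float64(0.058109970859713235)) [(-180, np.float64(58.4)), (-170, np.float64(58.3)), (-160, np.float64(58.1)), (-150, np.float64(58.0)), (-140, np.float64(58.0)), (-130, np.float64(58.0)), (-120, np.float64(58.0)), (-110, np.float64(58.0)), (-100, np.float64(57.9)), (-90, np.float64(57.9)), (-80, np.float64(57.8)), (-70, np.float64(57.8)), (-60, np.float64(57.8)), (-50, np.float64(57.7)), (-40, np.float64(57.7)), (-30, np.float64(57.9)), (-20, np.float64(57.9))]
lid [ 9.94631797e-04 -9.40510583e-05 -3.18848682e-02] (array([ 0.00050872, -0.00098158]), np.float64(0.049741825922097985))
```

View pics/w6.png

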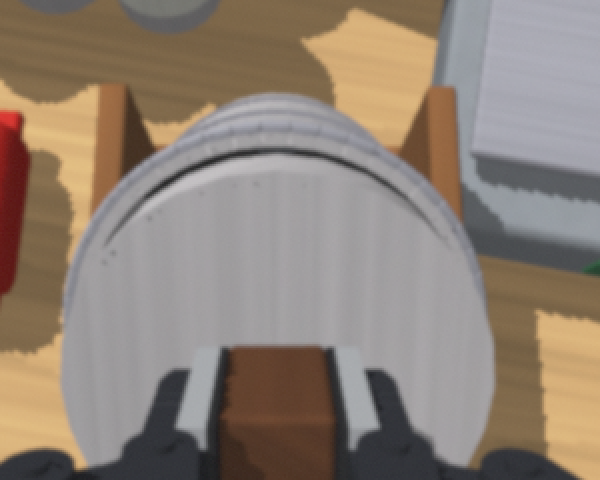

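The view shows the lid just above the mouth. It is about 0.7 mm to +x and 1.3 mm to -y of centre, and square. I'll correct that and enter gently.

{"method": "carry_out", "body": {"increments": [{"wx":0,"wy":0,"wz":0,"dx":-0.0028,"dy":0.005,"dz":0.01,"grip":1},{"wx":0,"wy":0,"wz":0,"dx":-0.0028,"dy":0.005,"dz":0.02,"grip":1},{"wx":0,"wy":0,"wz":0,"dx":-0.0028,"dy":0.005,"dz":0.03,"grip":1},{"wx":0,"wy":0,"wz":0,"dx":-0.0028,"dy":0.005,"dz":0.036,"grip":1},{"wx":0,"wy":0,"wz":0,"dx":-0.0028,"dy":0.005,"dz":0.042,"grip":1},{"wx":0,"wy":0,"wz":0,"dx":-0.0028,"dy":0.005,"dz":0.046,"grip":1},{"wx":0,"wy":0,"wz":0,"dx":-0.0028,"dy":0.005,"dz":0.05,"grip":1}]}}

```text
t: 9.5
position: [0.577, -0.1869, 0.1983]
ee_rot: [-0.2, 0.745, -0.615, 0.165]
force: [-0.1, 0.1, -2.4]
width: 0.0213
```

```bash
cat >> h.py <<'E'
Q,AX=tinframe(0,-2.95); MM=Q.as_matrix(); CC=np.array([.5868,-.1842,.1773])
def st(r):
    s=r.read_state(); Rm,t=frame(s)
    print("t",round(s["t"],2),"tcp in tin mm",(1000*(t-CC)@MM).round(2),"F tool",Rm.inv().apply(s["force"]).round(2),"M",Rm.inv().apply(s["ft_torque"]).round(3),"rot err",((Q.inv()*Rm).as_rotvec()).round(4),"w",round(s["width"],4))
E
python3 - <<'E'
from h import *
from bench import r
st(r)
E
```

```text
t 9.5 tcp in tin mm [  0.82  -1.71 -23.32] F tool [-0.11  1.31  2.03] M [-0.468 -0.004 -0.018] rot err [ 0.0013 -0.0004  0.0008] w 0.0213
```

{"method": "carry_out", "body": {"increments": [{"wx":0,"wy":0,"wz":0,"dx":0,"dy":0,"dz":0.008,"grip":1},{"wx":0,"wy":0,"wz":0,"dx":0,"dy":0,"dz":0.016,"grip":1},{"wx":0,"wy":0,"wz":0,"dx":0,"dy":0,"dz":0.024,"grip":1},{"wx":0,"wy":0,"wz":0,"dx":0,"dy":0,"dz":0.03,"grip":1},{"wx":0,"wy":0,"wz":0,"dx":0,"dy":0,"dz":0.034,"grip":1},{"wx":0,"wy":0,"wz":0,"dx":0,"dy":0,"dz":0.036,"grip":1},{"wx":0,"wy":0,"wz":0,"dx":0,"dy":0,"dz":0.036,"grip":1}]}}

```text
t: 10.2
position: [0.5814, -0.1861, 0.1907]
ee_rot: [-0.2, 0.745, -0.615, 0.165]
force: [-0.3, -0.2, -1.0]
width: 0.0213
```

```bash
python3 - <<'E'
from h import *
from bench import r
st(r)
E
```

```text
t 10.2 tcp in tin mm [  0.81  -1.76 -14.41] F tool [0.18 0.77 0.66] M [-0.409  0.004  0.012] rot err [ 0.0014 -0.0004  0.0008] w 0.0213
```

{"method": "carry_out", "body": {"increments": [{"wx":0,"wy":0,"wz":0,"dx":0,"dy":0,"dz":0.003,"grip":1},{"wx":0,"wy":0,"wz":0,"dx":0,"dy":0,"dz":0.003,"grip":0.4},{"wx":0,"wy":0,"wz":0,"dx":0,"dy":0,"dz":0.003,"grip":0.2},{"wx":0,"wy":0,"wz":0,"dx":0,"dy":0,"dz":0.003,"grip":0},{"wx":0,"wy":0,"wz":0,"dx":0,"dy":0,"dz":0.003,"grip":0},{"wx":0,"wy":0,"wz":0,"dx":0,"dy":0,"dz":0.003,"grip":0},{"wx":0,"wy":0,"wz":0,"dx":0,"dy":0,"dz":0.003,"grip":0},{"wx":0,"wy":0,"wz":0,"dx":0,"dy":0,"dz":-0.1,"grip":0},{"wx":0,"wy":0,"wz":0,"dx":0,"dy":0,"dz":-0.25,"grip":0},{"wx":0,"wy":0,"wz":0,"dx":0,"dy":0,"dz":-0.4,"grip":1},{"wx":0,"wy":0,"wz":0,"dx":0,"dy":0,"dz":-0.4,"grip":1},{"wx":0,"wy":0,"wz":0,"dx":0,"dy":0,"dz":-0.4,"grip":1},{"wx":0,"wy":0,"wz":0,"dx":0,"dy":0,"dz":-0.4,"grip":1},{"wx":0,"wy":0,"wz":0,"dx":0,"dy":0,"dz":-0.4,"grip":1}]}}

```text
t: 11.6
position: [0.532, -0.1952, 0.2758]
ee_rot: [-0.2, 0.745, -0.615, 0.164]
force: [0.1, 0.2, -0.6]
width: 0.0
```

```bash
cat >> h.py <<'E'
def lidlook(r,name):
    p=r.snapshot("wrist"); np.savez(f"pics/{name}.npz",**p); cv2.imwrite(f"pics/{name}.png",p["image"][:,:,::-1])
    M=(cloud(p)-CC)@MM; rad=np.hypot(M[...,0],M[...,1]); fit=lambda f:np.linalg.lstsq(np.c_[f[:,:2],np.ones(len(f))],f[:,2],rcond=None)[0]
    (c,_),B=rim(M,0,.0525,.065,.004,97); print("tin c",c*1000,len(B))
    fl=fit(M[(abs(M[...,2]+.004)<.011)&(rad<.046)&(rad>.025)])
    ft=fit(M[(abs(M[...,2])<.0025)&(rad<.056)&(rad>.0525)])
    print("lid plane",fl,"rim plane",ft,"proud at centre mm",1000*(ft[2]-fl[2]),"rel slope deg",np.degrees(fl[:2]-ft[:2]))
    L=M.copy(); L[...,2]-=fl[0]*L[...,0]+fl[1]*L[...,1]; print("lid c",rim(L,fl[2],.03,.0515,.002)[0])
E
python3 - <<'E'
from h import *
from bench import r
st(r); lidlook(r,"w7")
E
```

```text
t 11.6 tcp in tin mm [   0.38   -0.84 -113.3 ] F tool [-0.13  0.16  0.6 ] M [-0.227  0.043  0.   ] rot err [-0.0003 -0.0019  0.0012] w 0.0
tin c [-0.21689965  0.18800976] 31
lid plane [-0.00057302 -0.00443184 -0.00872572] rim plane [-0.00342048 -0.00146772  0.00012479] proud at centre mm 8.850509744494689 rel slope deg [ 0.1631475  -0.16983158]
lid c (array([-4.68101488e-04,  7.32346527e-05]), np.float64(0.04852204115103289))
```

View pics/w7.png

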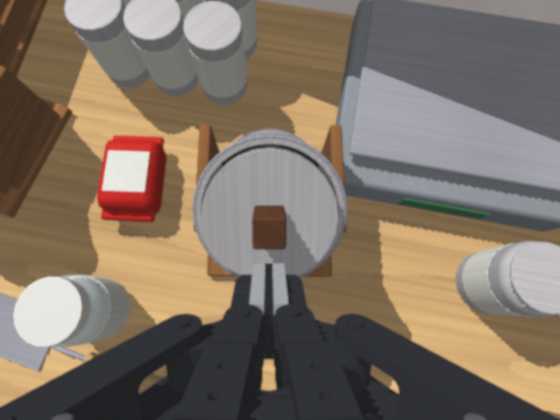

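The lid is let go: face centre about (270,205), standing 8.9 mm proud and square within 0.3°. The fingers are shut. First tap goes on the +x side.

{"method": "carry_out", "body": {"increments": [{"wx":0,"wy":0,"wz":0,"dx":0.147,"dy":0.005,"dz":0.1,"grip":1},{"wx":0,"wy":0,"wz":0,"dx":0.147,"dy":0.005,"dz":0.25,"grip":1},{"wx":0,"wy":0,"wz":0,"dx":0.147,"dy":0.005,"dz":0.37,"grip":1},{"wx":0,"wy":0,"wz":0,"dx":0.147,"dy":0.005,"dz":0.395,"grip":1},{"wx":0,"wy":0,"wz":0,"dx":0.147,"dy":0.005,"dz":0.405,"grip":1},{"wx":0,"wy":0,"wz":0,"dx":0.147,"dy":0.005,"dz":0.412,"grip":1},{"wx":0,"wy":0,"wz":0,"dx":0.147,"dy":0.005,"dz":0.416,"grip":1},{"wx":0,"wy":0,"wz":0,"dx":0.147,"dy":0.005,"dz":0.42,"grip":1},{"wx":0,"wy":0,"wz":0,"dx":0.147,"dy":0.005,"dz":0.42,"grip":1}]}}

```text
t: 12.55
position: [0.5898, -0.2221, 0.1866]
ee_rot: [-0.2, 0.745, -0.615, 0.166]
force: [-0.1, 0.6, -0.5]
width: 0.0
```

```bash
python3 - <<'E'
from h import *
from bench import r
st(r)
E
```

```text
t 12.55 tcp in tin mm [ 37.82  -0.98 -10.21] F tool [-0.63  0.26  0.39] M [-0.259 -0.011 -0.015] rot err [0.0024 0.0005 0.0005] w 0.0
```

{"method": "carry_out", "body": {"increments": [{"wx":0,"wy":0,"wz":0,"dx":0,"dy":0.004,"dz":0.004,"grip":1},{"wx":0,"wy":0,"wz":0,"dx":0,"dy":0.004,"dz":0.008,"grip":1},{"wx":0,"wy":0,"wz":0,"dx":0,"dy":0.004,"dz":0.012,"grip":1},{"wx":0,"wy":0,"wz":0,"dx":0,"dy":0.004,"dz":0.012,"grip":1}]}}

```text
t: 12.95
position: [0.5911, -0.223, 0.1842]
ee_rot: [-0.2, 0.744, -0.615, 0.167]
force: [-4.5, -2.9, 9.4]
width: 0.0
```

```bash
python3 - <<'E'
from h import *
from bench import r
st(r)
E
```

```text
t 12.95 tcp in tin mm [38.96 -0.73 -7.6 ] F tool [  2.06  -0.4  -10.63] M [-0.208  0.345 -0.014] rot err [0.0038 0.0026 0.0005] w 0.0
```

{"method": "carry_out", "body": {"increments": [{"wx":0,"wy":0,"wz":0,"dx":0,"dy":0,"dz":-0.18,"grip":1},{"wx":0,"wy":0,"wz":0,"dx":-0.298,"dy":0,"dz":-0.18,"grip":1},{"wx":0,"wy":0,"wz":0,"dx":-0.298,"dy":0,"dz":-0.18,"grip":1},{"wx":0,"wy":0,"wz":0,"dx":-0.298,"dy":0,"dz":-0.18,"grip":1},{"wx":0,"wy":0,"wz":0,"dx":-0.298,"dy":0,"dz":-0.04,"grip":1},{"wx":0,"wy":0,"wz":0,"dx":-0.298,"dy":0,"dz":-0.018,"grip":1},{"wx":0,"wy":0,"wz":0,"dx":-0.298,"dy":0,"dz":-0.01,"grip":1},{"wx":0,"wy":0,"wz":0,"dx":-0.298,"dy":0,"dz":-0.005,"grip":1},{"wx":0,"wy":0,"wz":0,"dx":-0.298,"dy":0,"dz":0,"grip":1},{"wx":0,"wy":0,"wz":0,"dx":-0.298,"dy":0,"dz":0,"grip":1}]}}

```text
t: 13.95
position: [0.5752, -0.1485, 0.1829]
ee_rot: [-0.201, 0.745, -0.615, 0.164]
force: [-5.2, 1.6, 5.3]
width: 0.0001
```

```bash
python3 - <<'E'
from h import *
from bench import r
st(r)
E
```

```text
t 13.95 tcp in tin mm [-37.27   1.19  -7.2 ] F tool [-2.57  1.48 -6.97] M [-0.647 -0.499  0.002] rot err [ 0.0004 -0.002   0.001 ] w 0.0001
```

{"method": "carry_out", "body": {"increments": [{"wx":0,"wy":0,"wz":0,"dx":0,"dy":0,"dz":-0.18,"grip":1},{"wx":0,"wy":0,"wz":0,"dx":0.149,"dy":0.14,"dz":-0.18,"grip":1},{"wx":0,"wy":0,"wz":0,"dx":0.149,"dy":0.14,"dz":-0.18,"grip":1},{"wx":0,"wy":0,"wz":0,"dx":0.149,"dy":0.14,"dz":-0.04,"grip":1},{"wx":0,"wy":0,"wz":0,"dx":0.149,"dy":0.14,"dz":-0.018,"grip":1},{"wx":0,"wy":0,"wz":0,"dx":0.149,"dy":0.14,"dz":-0.01,"grip":1},{"wx":0,"wy":0,"wz":0,"dx":0.149,"dy":0.14,"dz":-0.005,"grip":1},{"wx":0,"wy":0,"wz":0,"dx":0.149,"dy":0.14,"dz":0,"grip":1},{"wx":0,"wy":0,"wz":0,"dx":0.149,"dy":0.14,"dz":0,"grip":1},{"wx":0,"wy":0,"wz":0,"dx":0.149,"dy":0.14,"dz":-0.18,"grip":1},{"wx":0,"wy":0,"wz":0,"dx":0.149,"dy":-0.149,"dz":-0.18,"grip":1},{"wx":0,"wy":0,"wz":0,"dx":0.149,"dy":-0.149,"dz":-0.18,"grip":1},{"wx":0,"wy":0,"wz":0,"dx":0.149,"dy":-0.149,"dz":-0.18,"grip":1},{"wx":0,"wy":0,"wz":0,"dx":0.149,"dy":-0.149,"dz":-0.04,"grip":1},{"wx":0,"wy":0,"wz":0,"dx":0.149,"dy":-0.149,"dz":-0.018,"grip":1},{"wx":0,"wy":0,"wz":0,"dx":0.149,"dy":-0.149,"dz":-0.01,"grip":1},{"wx":0,"wy":0,"wz":0,"dx":0.149,"dy":-0.149,"dz":-0.005,"grip":1},{"wx":0,"wy":0,"wz":0,"dx":0.149,"dy":-0.149,"dz":0,"grip":1},{"wx":0,"wy":0,"wz":0,"dx":0.149,"dy":-0.149,"dz":0,"grip":1}]}}

```text
t: 15.85
position: [0.6146, -0.1793, 0.2019]
ee_rot: [-0.2, 0.745, -0.615, 0.165]
force: [-2.1, 0.2, 1.2]
width: 0.0
```

```bash
python3 - <<'E'
from h import *
from bench import r
st(r)
E
```

```text
t 15.85 tcp in tin mm [  0.5  -36.75  -7.2 ] F tool [-0.59  1.17 -2.07] M [-0.503 -0.025 -0.012] rot err [ 0.0018 -0.      0.0008] w 0.0
```

{"method": "carry_out", "body": {"increments": [{"wx":0,"wy":0,"wz":0,"dx":0,"dy":0,"dz":0.004,"grip":1},{"wx":0,"wy":0,"wz":0,"dx":0,"dy":0,"dz":0.007,"grip":1},{"wx":0,"wy":0,"wz":0,"dx":0,"dy":0,"dz":0.007,"grip":1},{"wx":0,"wy":0,"wz":0,"dx":0,"dy":0,"dz":-0.18,"grip":1},{"wx":0,"wy":0,"wz":0,"dx":0,"dy":0.289,"dz":-0.18,"grip":1},{"wx":0,"wy":0,"wz":0,"dx":0,"dy":0.289,"dz":-0.18,"grip":1},{"wx":0,"wy":0,"wz":0,"dx":0,"dy":0.289,"dz":-0.18,"grip":1},{"wx":0,"wy":0,"wz":0,"dx":0,"dy":0.289,"dz":-0.04,"grip":1},{"wx":0,"wy":0,"wz":0,"dx":0,"dy":0.289,"dz":-0.014,"grip":1},{"wx":0,"wy":0,"wz":0,"dx":0,"dy":0.289,"dz":-0.006,"grip":1},{"wx":0,"wy":0,"wz":0,"dx":0,"dy":0.289,"dz":0,"grip":1},{"wx":0,"wy":0,"wz":0,"dx":0,"dy":0.289,"dz":0.004,"grip":1},{"wx":0,"wy":0,"wz":0,"dx":0,"dy":0.289,"dz":0.007,"grip":1},{"wx":0,"wy":0,"wz":0,"dx":0,"dy":0.289,"dz":0.007,"grip":1}]}}

```text
t: 17.25
position: [0.5541, -0.1907, 0.165]
ee_rot: [-0.201, 0.745, -0.614, 0.165]
force: [-7.9, -0.5, 6.6]
width: 0.0
```

```bash
python3 - <<'E'
from h import *
from bench import r
st(r)
E
```

```text
t 17.25 tcp in tin mm [ 0.17 35.08 -5.99] F tool [-1.02  3.46 -9.66] M [-0.745 -0.223 -0.026] rot err [ 0.0023 -0.0002  0.0001] w 0.0
```

{"method": "carry_out", "body": {"increments": [{"wx":0,"wy":0,"wz":0,"dx":0,"dy":0,"dz":-0.18,"grip":1},{"wx":0,"wy":0,"wz":0,"dx":0.145,"dy":-0.14,"dz":-0.18,"grip":1},{"wx":0,"wy":0,"wz":0,"dx":0.145,"dy":-0.14,"dz":-0.18,"grip":1},{"wx":0,"wy":0,"wz":0,"dx":0.145,"dy":-0.14,"dz":-0.04,"grip":1},{"wx":0,"wy":0,"wz":0,"dx":0.145,"dy":-0.14,"dz":-0.015,"grip":1},{"wx":0,"wy":0,"wz":0,"dx":0.145,"dy":-0.14,"dz":-0.008,"grip":1},{"wx":0,"wy":0,"wz":0,"dx":0.145,"dy":-0.14,"dz":-0.004,"grip":1},{"wx":0,"wy":0,"wz":0,"dx":0.145,"dy":-0.14,"dz":0,"grip":1},{"wx":0,"wy":0,"wz":0,"dx":0.145,"dy":-0.14,"dz":0,"grip":1},{"wx":0,"wy":0,"wz":0,"dx":0.145,"dy":-0.14,"dz":-0.18,"grip":1},{"wx":0,"wy":0,"wz":0,"dx":-0.145,"dy":-0.14,"dz":-0.18,"grip":1},{"wx":0,"wy":0,"wz":0,"dx":-0.145,"dy":-0.14,"dz":-0.18,"grip":1},{"wx":0,"wy":0,"wz":0,"dx":-0.145,"dy":-0.14,"dz":-0.18,"grip":1},{"wx":0,"wy":0,"wz":0,"dx":-0.145,"dy":-0.14,"dz":-0.04,"grip":1},{"wx":0,"wy":0,"wz":0,"dx":-0.145,"dy":-0.14,"dz":-0.015,"grip":1},{"wx":0,"wy":0,"wz":0,"dx":-0.145,"dy":-0.14,"dz":-0.008,"grip":1},{"wx":0,"wy":0,"wz":0,"dx":-0.145,"dy":-0.14,"dz":-0.004,"grip":1},{"wx":0,"wy":0,"wz":0,"dx":-0.145,"dy":-0.14,"dz":0,"grip":1},{"wx":0,"wy":0,"wz":0,"dx":-0.145,"dy":-0.14,"dz":0,"grip":1}]}}

```text
t: 19.15
position: [0.5765, -0.1495, 0.1818]
ee_rot: [-0.201, 0.745, -0.615, 0.165]
force: [-3.1, 1.1, 1.7]
width: -0.0001
```

```bash
python3 - <<'E'
from h import *
from bench import r
st(r)
E
```

```text
t 19.15 tcp in tin mm [-36.03   0.8   -5.66] F tool [-1.67  1.62 -2.92] M [-0.469 -0.314 -0.005] rot err [ 0.0013 -0.001   0.001 ] w -0.0001
```

{"method": "carry_out", "body": {"increments": [{"wx":0,"wy":0,"wz":0,"dx":0,"dy":0,"dz":0.004,"grip":1},{"wx":0,"wy":0,"wz":0,"dx":0,"dy":0,"dz":0.007,"grip":1},{"wx":0,"wy":0,"wz":0,"dx":0,"dy":0,"dz":0.007,"grip":1},{"wx":0,"wy":0,"wz":0,"dx":0,"dy":0,"dz":-0.18,"grip":1},{"wx":0,"wy":0,"wz":0,"dx":0.288,"dy":0,"dz":-0.18,"grip":1},{"wx":0,"wy":0,"wz":0,"dx":0.288,"dy":0,"dz":-0.18,"grip":1},{"wx":0,"wy":0,"wz":0,"dx":0.288,"dy":0,"dz":-0.18,"grip":1},{"wx":0,"wy":0,"wz":0,"dx":0.288,"dy":0,"dz":-0.04,"grip":1},{"wx":0,"wy":0,"wz":0,"dx":0.288,"dy":0,"dz":-0.014,"grip":1},{"wx":0,"wy":0,"wz":0,"dx":0.288,"dy":0,"dz":-0.006,"grip":1},{"wx":0,"wy":0,"wz":0,"dx":0.288,"dy":0,"dz":0,"grip":1},{"wx":0,"wy":0,"wz":0,"dx":0.288,"dy":0,"dz":0.004,"grip":1},{"wx":0,"wy":0,"wz":0,"dx":0.288,"dy":0,"dz":0.007,"grip":1},{"wx":0,"wy":0,"wz":0,"dx":0.288,"dy":0,"dz":0.007,"grip":1}]}}

```text
t: 20.55
position: [0.5903, -0.2196, 0.1802]
ee_rot: [-0.2, 0.745, -0.614, 0.164]
force: [-9.0, -1.7, 4.3]
width: 0.0002
```

```bash
python3 - <<'E'
from h import *
from bench import r
st(r)
E
```

```text
t 20.55 tcp in tin mm [35.47  1.36 -4.18] F tool [-0.08  5.8  -8.31] M [-1.226 -0.064 -0.06 ] rot err [ 0.0005 -0.0008  0.0001] w 0.0002
```

{"method": "carry_out", "body": {"increments": [{"wx":0,"wy":0,"wz":0,"dx":0,"dy":0,"dz":-0.18,"grip":1},{"wx":0,"wy":0,"wz":0,"dx":-0.146,"dy":0.14,"dz":-0.18,"grip":1},{"wx":0,"wy":0,"wz":0,"dx":-0.146,"dy":0.14,"dz":-0.18,"grip":1},{"wx":0,"wy":0,"wz":0,"dx":-0.146,"dy":0.14,"dz":-0.04,"grip":1},{"wx":0,"wy":0,"wz":0,"dx":-0.146,"dy":0.14,"dz":-0.015,"grip":1},{"wx":0,"wy":0,"wz":0,"dx":-0.146,"dy":0.14,"dz":-0.008,"grip":1},{"wx":0,"wy":0,"wz":0,"dx":-0.146,"dy":0.14,"dz":-0.004,"grip":1},{"wx":0,"wy":0,"wz":0,"dx":-0.146,"dy":0.14,"dz":0,"grip":1},{"wx":0,"wy":0,"wz":0,"dx":-0.146,"dy":0.14,"dz":0,"grip":1},{"wx":0,"wy":0,"wz":0,"dx":-0.146,"dy":0.14,"dz":-0.18,"grip":1},{"wx":0,"wy":0,"wz":0,"dx":-0.146,"dy":-0.147,"dz":-0.18,"grip":1},{"wx":0,"wy":0,"wz":0,"dx":-0.146,"dy":-0.147,"dz":-0.18,"grip":1},{"wx":0,"wy":0,"wz":0,"dx":-0.146,"dy":-0.147,"dz":-0.18,"grip":1},{"wx":0,"wy":0,"wz":0,"dx":-0.146,"dy":-0.147,"dz":-0.04,"grip":1},{"wx":0,"wy":0,"wz":0,"dx":-0.146,"dy":-0.147,"dz":-0.015,"grip":1},{"wx":0,"wy":0,"wz":0,"dx":-0.146,"dy":-0.147,"dz":-0.008,"grip":1},{"wx":0,"wy":0,"wz":0,"dx":-0.146,"dy":-0.147,"dz":-0.004,"grip":1},{"wx":0,"wy":0,"wz":0,"dx":-0.146,"dy":-0.147,"dz":0,"grip":1},{"wx":0,"wy":0,"wz":0,"dx":-0.146,"dy":-0.147,"dz":0,"grip":1}]}}

```text
t: 22.45
position: [0.6142, -0.1777, 0.1982]
ee_rot: [-0.2, 0.745, -0.615, 0.164]
force: [-4.1, 0.7, 2.6]
width: 0.0003
```

```bash
python3 - <<'E'
from h import *
from bench import r
st(r)
E
```

```text
t 22.45 tcp in tin mm [ -1.16 -34.85  -4.  ] F tool [-1.48  2.12 -4.17] M [-0.73  -0.333  0.039] rot err [-0.0002 -0.0021  0.0011] w 0.0003
```

{"method": "carry_out", "body": {"increments": [{"wx":0,"wy":0,"wz":0,"dx":0,"dy":0,"dz":0.004,"grip":1},{"wx":0,"wy":0,"wz":0,"dx":0,"dy":0,"dz":0.007,"grip":1},{"wx":0,"wy":0,"wz":0,"dx":0,"dy":0,"dz":0.007,"grip":1},{"wx":0,"wy":0,"wz":0,"dx":0,"dy":0,"dz":-0.18,"grip":1},{"wx":0,"wy":0,"wz":0,"dx":0.004,"dy":0.282,"dz":-0.18,"grip":1},{"wx":0,"wy":0,"wz":0,"dx":0.004,"dy":0.282,"dz":-0.18,"grip":1},{"wx":0,"wy":0,"wz":0,"dx":0.004,"dy":0.282,"dz":-0.18,"grip":1},{"wx":0,"wy":0,"wz":0,"dx":0.004,"dy":0.282,"dz":-0.04,"grip":1},{"wx":0,"wy":0,"wz":0,"dx":0.004,"dy":0.282,"dz":-0.014,"grip":1},{"wx":0,"wy":0,"wz":0,"dx":0.004,"dy":0.282,"dz":-0.006,"grip":1},{"wx":0,"wy":0,"wz":0,"dx":0.004,"dy":0.282,"dz":0,"grip":1},{"wx":0,"wy":0,"wz":0,"dx":0.004,"dy":0.282,"dz":0.004,"grip":1},{"wx":0,"wy":0,"wz":0,"dx":0.004,"dy":0.282,"dz":0.007,"grip":1},{"wx":0,"wy":0,"wz":0,"dx":0.004,"dy":0.282,"dz":0.007,"grip":1}]}}

```text
t: 23.85
position: [0.5567, -0.1902, 0.1625]
ee_rot: [-0.201, 0.745, -0.614, 0.165]
force: [-8.7, -0.2, 7.5]
width: 0.0
```

```bash
python3 - <<'E'
from h import *
from bench import r
st(r)
E
```

```text
t 23.85 tcp in tin mm [ 0.2  33.97 -2.53] F tool [ -1.43   3.69 -10.8 ] M [-0.823 -0.288 -0.059] rot err [ 0.002  -0.0008  0.0001] w 0.0
```

{"method": "carry_out", "body": {"increments": [{"wx":0,"wy":0,"wz":0,"dx":0,"dy":0,"dz":-0.18,"grip":1},{"wx":0,"wy":0,"wz":0,"dx":0.145,"dy":-0.14,"dz":-0.18,"grip":1},{"wx":0,"wy":0,"wz":0,"dx":0.145,"dy":-0.14,"dz":-0.18,"grip":1},{"wx":0,"wy":0,"wz":0,"dx":0.145,"dy":-0.14,"dz":-0.04,"grip":1},{"wx":0,"wy":0,"wz":0,"dx":0.145,"dy":-0.14,"dz":-0.015,"grip":1},{"wx":0,"wy":0,"wz":0,"dx":0.145,"dy":-0.14,"dz":-0.008,"grip":1},{"wx":0,"wy":0,"wz":0,"dx":0.145,"dy":-0.14,"dz":-0.004,"grip":1},{"wx":0,"wy":0,"wz":0,"dx":0.145,"dy":-0.14,"dz":0,"grip":1},{"wx":0,"wy":0,"wz":0,"dx":0.145,"dy":-0.14,"dz":0,"grip":1},{"wx":0,"wy":0,"wz":0,"dx":0.145,"dy":-0.14,"dz":-0.18,"grip":1},{"wx":0,"wy":0,"wz":0,"dx":-0.145,"dy":-0.14,"dz":-0.18,"grip":1},{"wx":0,"wy":0,"wz":0,"dx":-0.145,"dy":-0.14,"dz":-0.18,"grip":1},{"wx":0,"wy":0,"wz":0,"dx":-0.145,"dy":-0.14,"dz":-0.18,"grip":1},{"wx":0,"wy":0,"wz":0,"dx":-0.145,"dy":-0.14,"dz":-0.04,"grip":1},{"wx":0,"wy":0,"wz":0,"dx":-0.145,"dy":-0.14,"dz":-0.015,"grip":1},{"wx":0,"wy":0,"wz":0,"dx":-0.145,"dy":-0.14,"dz":-0.008,"grip":1},{"wx":0,"wy":0,"wz":0,"dx":-0.145,"dy":-0.14,"dz":-0.004,"grip":1},{"wx":0,"wy":0,"wz":0,"dx":-0.145,"dy":-0.14,"dz":0,"grip":1},{"wx":0,"wy":0,"wz":0,"dx":-0.145,"dy":-0.14,"dz":0,"grip":1}]}}

```text
t: 25.75
position: [0.5793, -0.1492, 0.1794]
ee_rot: [-0.201, 0.745, -0.615, 0.165]
force: [-3.8, 1.1, 2.4]
width: -0.0002
```

```bash
python3 - <<'E'
from h import *
from bench import r
st(r)
E
```

```text
t 25.75 tcp in tin mm [-35.8   -0.45  -2.19] F tool [-1.84  1.87 -3.8 ] M [-0.568 -0.332 -0.013] rot err [ 0.0012 -0.001   0.0009] w -0.0002
```

{"method": "carry_out", "body": {"increments": [{"wx":0,"wy":0,"wz":0,"dx":0,"dy":0,"dz":0.003,"grip":1},{"wx":0,"wy":0,"wz":0,"dx":0,"dy":0,"dz":0.006,"grip":1},{"wx":0,"wy":0,"wz":0,"dx":0,"dy":0,"dz":0.006,"grip":1}]}}

```text
t: 26.05
position: [0.5798, -0.1489, 0.1786]
ee_rot: [-0.201, 0.745, -0.615, 0.165]
force: [-9.9, 1.4, 11.5]
width: -0.0004
```

```bash
python3 -c "
from h import *
from bench import r
st(r)"
```

```text
t 26.05 tcp in tin mm [-36.03  -0.51  -1.22] F tool [ -3.28   2.4  -14.64] M [-0.84  -0.687 -0.014] rot err [ 0.0016 -0.0014  0.0008] w -0.0004
```

{"method": "carry_out", "body": {"increments": [{"wx":0,"wy":0,"wz":0,"dx":0,"dy":0,"dz":-0.18,"grip":1},{"wx":0,"wy":0,"wz":0,"dx":0.288,"dy":0.003,"dz":-0.18,"grip":1},{"wx":0,"wy":0,"wz":0,"dx":0.288,"dy":0.003,"dz":-0.18,"grip":1},{"wx":0,"wy":0,"wz":0,"dx":0.288,"dy":0.003,"dz":-0.18,"grip":1},{"wx":0,"wy":0,"wz":0,"dx":0.288,"dy":0.003,"dz":-0.04,"grip":1},{"wx":0,"wy":0,"wz":0,"dx":0.288,"dy":0.003,"dz":-0.015,"grip":1},{"wx":0,"wy":0,"wz":0,"dx":0.288,"dy":0.003,"dz":-0.008,"grip":1},{"wx":0,"wy":0,"wz":0,"dx":0.288,"dy":0.003,"dz":-0.004,"grip":1},{"wx":0,"wy":0,"wz":0,"dx":0.288,"dy":0.003,"dz":0,"grip":1},{"wx":0,"wy":0,"wz":0,"dx":0.288,"dy":0.003,"dz":0,"grip":1}]}}

```text
t: 27.05
position: [0.5923, -0.2198, 0.1775]
ee_rot: [-0.2, 0.745, -0.615, 0.165]
force: [-6.3, -2.2, 4.2]
width: -0.0002
```

```bash
python3 -c "
from h import *
from bench import r
st(r)"
```

```text
t 27.05 tcp in tin mm [35.96  1.07 -0.8 ] F tool [ 0.98  3.56 -6.94] M [-1.011  0.275 -0.032] rot err [ 0.0001 -0.0004  0.0004] w -0.0002
```

{"method": "carry_out", "body": {"increments": [{"wx":0,"wy":0,"wz":0,"dx":0,"dy":0,"dz":-0.18,"grip":1},{"wx":0,"wy":0,"wz":0,"dx":-0.144,"dy":0.142,"dz":-0.18,"grip":1},{"wx":0,"wy":0,"wz":0,"dx":-0.144,"dy":0.142,"dz":-0.18,"grip":1},{"wx":0,"wy":0,"wz":0,"dx":-0.144,"dy":0.142,"dz":-0.04,"grip":1},{"wx":0,"wy":0,"wz":0,"dx":-0.144,"dy":0.142,"dz":-0.015,"grip":1},{"wx":0,"wy":0,"wz":0,"dx":-0.144,"dy":0.142,"dz":-0.008,"grip":1},{"wx":0,"wy":0,"wz":0,"dx":-0.144,"dy":0.142,"dz":-0.004,"grip":1},{"wx":0,"wy":0,"wz":0,"dx":-0.144,"dy":0.142,"dz":0,"grip":1},{"wx":0,"wy":0,"wz":0,"dx":-0.144,"dy":0.142,"dz":0,"grip":1}]}}

```text
t: 27.95
position: [0.5556, -0.1894, 0.1598]
ee_rot: [-0.201, 0.745, -0.614, 0.164]
force: [-6.5, 2.3, 4.0]
width: -0.0003
```

```bash
python3 -c "
from h import *
from bench import r
st(r)"
```

```text
t 27.95 tcp in tin mm [-0.86 36.17 -0.67] F tool [-3.53  3.15 -6.4 ] M [-0.832 -0.561  0.026] rot err [ 0.0006 -0.0026  0.0004] w -0.0003
```

{"method": "carry_out", "body": {"increments": [{"wx":0,"wy":0,"wz":0,"dx":0,"dy":0,"dz":-0.18,"grip":1},{"wx":0,"wy":0,"wz":0,"dx":0,"dy":-0.284,"dz":-0.18,"grip":1},{"wx":0,"wy":0,"wz":0,"dx":0,"dy":-0.284,"dz":-0.18,"grip":1},{"wx":0,"wy":0,"wz":0,"dx":0,"dy":-0.284,"dz":-0.18,"grip":1},{"wx":0,"wy":0,"wz":0,"dx":0,"dy":-0.284,"dz":-0.04,"grip":1},{"wx":0,"wy":0,"wz":0,"dx":0,"dy":-0.284,"dz":-0.015,"grip":1},{"wx":0,"wy":0,"wz":0,"dx":0,"dy":-0.284,"dz":-0.008,"grip":1},{"wx":0,"wy":0,"wz":0,"dx":0,"dy":-0.284,"dz":-0.004,"grip":1},{"wx":0,"wy":0,"wz":0,"dx":0,"dy":-0.284,"dz":0,"grip":1},{"wx":0,"wy":0,"wz":0,"dx":0,"dy":-0.284,"dz":0,"grip":1}]}}

```text
t: 28.95
position: [0.6157, -0.1783, 0.1952]
ee_rot: [-0.2, 0.745, -0.615, 0.164]
force: [-2.7, 0.8, 2.3]
width: -0.0
```

```bash
python3 -c "
from h import *
from bench import r
st(r)"
```

```text
t 28.95 tcp in tin mm [ -0.25 -34.44  -0.75] F tool [-1.31  1.07 -3.22] M [-0.582 -0.315 -0.019] rot err [ 0.0002 -0.0017  0.001 ] w -0.0
```

{"method": "carry_out", "body": {"increments": [{"wx":0,"wy":0,"wz":0,"dx":0,"dy":0,"dz":0.003,"grip":1},{"wx":0,"wy":0,"wz":0,"dx":0,"dy":0,"dz":0.007,"grip":1},{"wx":0,"wy":0,"wz":0,"dx":0,"dy":0,"dz":0.007,"grip":1}]}}

```text
t: 29.25
position: [0.6167, -0.1784, 0.1946]
ee_rot: [-0.201, 0.745, -0.615, 0.165]
force: [-10.1, 1.4, 10.7]
width: -0.0002
```

```bash
python3 -c "
from h import *
from bench import r
st(r)"
```

```text
t 29.25 tcp in tin mm [ 2.000e-02 -3.507e+01  2.500e-01] F tool [ -3.27   2.97 -14.07] M [-0.861 -0.557 -0.022] rot err [ 0.0014 -0.0011  0.0007] w -0.0002
```

{"method": "carry_out", "body": {"increments": [{"wx":0,"wy":0,"wz":0,"dx":0,"dy":0,"dz":-0.18,"grip":1},{"wx":0,"wy":0,"wz":0,"dx":0,"dy":0.282,"dz":-0.18,"grip":1},{"wx":0,"wy":0,"wz":0,"dx":0,"dy":0.282,"dz":-0.18,"grip":1},{"wx":0,"wy":0,"wz":0,"dx":0,"dy":0.282,"dz":-0.18,"grip":1},{"wx":0,"wy":0,"wz":0,"dx":0,"dy":0.282,"dz":-0.04,"grip":1},{"wx":0,"wy":0,"wz":0,"dx":0,"dy":0.282,"dz":-0.015,"grip":1},{"wx":0,"wy":0,"wz":0,"dx":0,"dy":0.282,"dz":-0.008,"grip":1},{"wx":0,"wy":0,"wz":0,"dx":0,"dy":0.282,"dz":-0.004,"grip":1},{"wx":0,"wy":0,"wz":0,"dx":0,"dy":0.282,"dz":0,"grip":1},{"wx":0,"wy":0,"wz":0,"dx":0,"dy":0.282,"dz":0,"grip":1}]}}

```text
t: 30.25
position: [0.5578, -0.1902, 0.1593]
ee_rot: [-0.2, 0.745, -0.614, 0.165]
force: [-9.4, -1.4, 6.5]
width: 0.0001
```

```bash
python3 -c "
from h import *
from bench import r
st(r)"
```

```text
t 30.25 tcp in tin mm [ 0.35 34.63  0.82] F tool [ -0.41   4.95 -10.42] M [-1.002 -0.019 -0.022] rot err [ 0.0018 -0.0001  0.0001] w 0.0001
```

{"method": "carry_out", "body": {"increments": [{"wx":0,"wy":0,"wz":0,"dx":0,"dy":0,"dz":-0.18,"grip":1},{"wx":0,"wy":0,"wz":0,"dx":0.139,"dy":-0.142,"dz":-0.18,"grip":1},{"wx":0,"wy":0,"wz":0,"dx":0.139,"dy":-0.142,"dz":-0.18,"grip":1},{"wx":0,"wy":0,"wz":0,"dx":0.139,"dy":-0.142,"dz":-0.04,"grip":1},{"wx":0,"wy":0,"wz":0,"dx":0.139,"dy":-0.142,"dz":-0.015,"grip":1},{"wx":0,"wy":0,"wz":0,"dx":0.139,"dy":-0.142,"dz":-0.008,"grip":1},{"wx":0,"wy":0,"wz":0,"dx":0.139,"dy":-0.142,"dz":-0.004,"grip":1},{"wx":0,"wy":0,"wz":0,"dx":0.139,"dy":-0.142,"dz":0,"grip":1},{"wx":0,"wy":0,"wz":0,"dx":0.139,"dy":-0.142,"dz":0,"grip":1}]}}

```text
t: 31.15
position: [0.5941, -0.2181, 0.1767]
ee_rot: [-0.201, 0.745, -0.615, 0.165]
force: [-5.7, 1.0, 5.1]
width: -0.0
```

```bash
python3 -c "
from h import *
from bench import r
st(r)"
```

```text
t 31.15 tcp in tin mm [34.66 -0.33  0.87] F tool [-2.09  2.09 -7.13] M [-0.741 -0.417  0.03 ] rot err [ 0.0014 -0.0009  0.0005] w -0.0
```

{"method": "carry_out", "body": {"increments": [{"wx":0,"wy":0,"wz":0,"dx":0,"dy":0,"dz":-0.18,"grip":1},{"wx":0,"wy":0,"wz":0,"dx":-0.279,"dy":0,"dz":-0.18,"grip":1},{"wx":0,"wy":0,"wz":0,"dx":-0.279,"dy":0,"dz":-0.18,"grip":1},{"wx":0,"wy":0,"wz":0,"dx":-0.279,"dy":0,"dz":-0.18,"grip":1},{"wx":0,"wy":0,"wz":0,"dx":-0.279,"dy":0,"dz":-0.04,"grip":1},{"wx":0,"wy":0,"wz":0,"dx":-0.279,"dy":0,"dz":-0.015,"grip":1},{"wx":0,"wy":0,"wz":0,"dx":-0.279,"dy":0,"dz":-0.008,"grip":1},{"wx":0,"wy":0,"wz":0,"dx":-0.279,"dy":0,"dz":-0.004,"grip":1},{"wx":0,"wy":0,"wz":0,"dx":-0.279,"dy":0,"dz":0,"grip":1},{"wx":0,"wy":0,"wz":0,"dx":-0.279,"dy":0,"dz":0,"grip":1}]}}

```text
t: 32.15
position: [0.5811, -0.1502, 0.1767]
ee_rot: [-0.2, 0.745, -0.615, 0.165]
force: [-4.9, 0.7, 2.6]
width: -0.0002
```

```bash
python3 -c "
from h import *
from bench import r
st(r)"
```

```text
t 32.15 tcp in tin mm [-34.42  -0.5    0.98] F tool [-1.61  2.75 -4.59] M [-0.656 -0.12   0.039] rot err [ 0.0018 -0.0002  0.0009] w -0.0002
```

{"method": "carry_out", "body": {"increments": [{"wx":0,"wy":0,"wz":0,"dx":0,"dy":0,"dz":0.003,"grip":1},{"wx":0,"wy":0,"wz":0,"dx":0,"dy":0,"dz":0.006,"grip":1},{"wx":0,"wy":0,"wz":0,"dx":0,"dy":0,"dz":0.006,"grip":1}]}}

```text
t: 32.45
position: [0.5815, -0.15, 0.1761]
ee_rot: [-0.201, 0.745, -0.615, 0.165]
force: [-14.3, 0.5, 15.5]
width: 0.0002
```

```bash
python3 -c "
from h import *
from bench import r
st(r)"
```

```text
t 32.45 tcp in tin mm [-34.62  -0.5    1.67] F tool [ -3.2    4.31 -20.44] M [-1.041 -0.386  0.027] rot err [ 0.0023 -0.0004  0.0006] w 0.0002
```

{"method": "carry_out", "body": {"increments": [{"wx":0,"wy":0,"wz":0,"dx":0,"dy":0,"dz":-0.18,"grip":1},{"wx":0,"wy":0,"wz":0,"dx":0.278,"dy":0.003,"dz":-0.18,"grip":1},{"wx":0,"wy":0,"wz":0,"dx":0.278,"dy":0.003,"dz":-0.18,"grip":1},{"wx":0,"wy":0,"wz":0,"dx":0.278,"dy":0.003,"dz":-0.18,"grip":1},{"wx":0,"wy":0,"wz":0,"dx":0.278,"dy":0.003,"dz":-0.04,"grip":1},{"wx":0,"wy":0,"wz":0,"dx":0.278,"dy":0.003,"dz":-0.015,"grip":1},{"wx":0,"wy":0,"wz":0,"dx":0.278,"dy":0.003,"dz":-0.008,"grip":1},{"wx":0,"wy":0,"wz":0,"dx":0.278,"dy":0.003,"dz":-0.004,"grip":1},{"wx":0,"wy":0,"wz":0,"dx":0.278,"dy":0.003,"dz":0,"grip":1},{"wx":0,"wy":0,"wz":0,"dx":0.278,"dy":0.003,"dz":0,"grip":1}]}}

```text
t: 33.45
position: [0.5927, -0.2179, 0.1745]
ee_rot: [-0.2, 0.745, -0.615, 0.164]
force: [-19.8, -4.6, 16.1]
width: 0.0001
```

```bash
python3 -c "
from h import *
from bench import r
st(r)"
```

```text
t 33.45 tcp in tin mm [34.24  1.93  2.11] F tool [  0.77   9.6  -24.12] M [-1.874  0.117  0.041] rot err [-0.0004 -0.0008  0.0006] w 0.0001
```

{"method": "carry_out", "body": {"increments": [{"wx":0,"wy":0,"wz":0,"dx":0,"dy":0,"dz":-0.18,"grip":1},{"wx":0,"wy":0,"wz":0,"dx":-0.139,"dy":-0.14,"dz":-0.18,"grip":1},{"wx":0,"wy":0,"wz":0,"dx":-0.139,"dy":-0.14,"dz":-0.18,"grip":1},{"wx":0,"wy":0,"wz":0,"dx":-0.139,"dy":-0.14,"dz":-0.04,"grip":1},{"wx":0,"wy":0,"wz":0,"dx":-0.139,"dy":-0.14,"dz":-0.015,"grip":1},{"wx":0,"wy":0,"wz":0,"dx":-0.139,"dy":-0.14,"dz":-0.008,"grip":1},{"wx":0,"wy":0,"wz":0,"dx":-0.139,"dy":-0.14,"dz":-0.004,"grip":1},{"wx":0,"wy":0,"wz":0,"dx":-0.139,"dy":-0.14,"dz":0,"grip":1},{"wx":0,"wy":0,"wz":0,"dx":-0.139,"dy":-0.14,"dz":0,"grip":1}]}}

```text
t: 34.35
position: [0.6162, -0.1769, 0.1923]
ee_rot: [-0.201, 0.745, -0.614, 0.163]
force: [-14.5, 2.5, 18.1]
width: 0.0004
```

```bash
python3 -c "
from h import *
from bench import r
st(r)"
```

```text
t 34.35 tcp in tin mm [ -1.56 -33.68   2.12] F tool [ -5.34   2.92 -22.52] M [-0.941 -0.961  0.029] rot err [-0.0003 -0.0039  0.0004] w 0.0004
```

{"method": "carry_out", "body": {"increments": [{"wx":0,"wy":0,"wz":0,"dx":0,"dy":0,"dz":-0.18,"grip":1},{"wx":0,"wy":0,"wz":0,"dx":0,"dy":0.28,"dz":-0.18,"grip":1},{"wx":0,"wy":0,"wz":0,"dx":0,"dy":0.28,"dz":-0.18,"grip":1},{"wx":0,"wy":0,"wz":0,"dx":0,"dy":0.28,"dz":-0.18,"grip":1},{"wx":0,"wy":0,"wz":0,"dx":0,"dy":0.28,"dz":-0.04,"grip":1},{"wx":0,"wy":0,"wz":0,"dx":0,"dy":0.28,"dz":-0.015,"grip":1},{"wx":0,"wy":0,"wz":0,"dx":0,"dy":0.28,"dz":-0.008,"grip":1},{"wx":0,"wy":0,"wz":0,"dx":0,"dy":0.28,"dz":-0.004,"grip":1},{"wx":0,"wy":0,"wz":0,"dx":0,"dy":0.28,"dz":0,"grip":1},{"wx":0,"wy":0,"wz":0,"dx":0,"dy":0.28,"dz":0,"grip":1}]}}

```text
t: 35.35
position: [0.5576, -0.1897, 0.1578]
ee_rot: [-0.2, 0.745, -0.614, 0.165]
force: [-18.9, -3.0, 17.2]
width: -0.0002
```

```bash
python3 -c "
from h import *
from bench import r
st(r)"
```

```text
t 35.35 tcp in tin mm [-0.17 35.5   2.04] F tool [ -0.65   7.94 -24.47] M [-1.586 -0.045  0.009] rot err [ 0.0011 -0.0007  0.0001] w -0.0002
```

All four sides now meet 20–24 N at the same level, so the seat is felt all round. I'll do one more light round on the diagonals, opposite pairs in turn, so every seal segment ends up below the lid.

{"method": "carry_out", "body": {"increments": [{"wx":0,"wy":0,"wz":0,"dx":0,"dy":0,"dz":-0.18,"grip":1},{"wx":0,"wy":0,"wz":0,"dx":0.08,"dy":-0.03,"dz":-0.18,"grip":1},{"wx":0,"wy":0,"wz":0,"dx":0.08,"dy":-0.03,"dz":-0.04,"grip":1},{"wx":0,"wy":0,"wz":0,"dx":0.08,"dy":-0.03,"dz":-0.015,"grip":1},{"wx":0,"wy":0,"wz":0,"dx":0.08,"dy":-0.03,"dz":-0.006,"grip":1},{"wx":0,"wy":0,"wz":0,"dx":0.08,"dy":-0.03,"dz":-0.002,"grip":1},{"wx":0,"wy":0,"wz":0,"dx":0.08,"dy":-0.03,"dz":0.002,"grip":1},{"wx":0,"wy":0,"wz":0,"dx":0.08,"dy":-0.03,"dz":0.002,"grip":1}]}}

```text
t: 36.15
position: [0.5683, -0.2083, 0.1617]
ee_rot: [-0.2, 0.745, -0.614, 0.165]
force: [-15.9, -3.6, 18.1]
width: 0.0001
```

```bash
python3 -c "
from h import *
from bench import r
st(r)"
```

```text
t 36.15 tcp in tin mm [20.13 27.55  2.14] F tool [  0.55   5.01 -23.86] M [-1.043  0.064  0.035] rot err [0.0019 0.0001 0.0001] w 0.0001
```

{"method": "carry_out", "body": {"increments": [{"wx":0,"wy":0,"wz":0,"dx":0,"dy":0,"dz":-0.18,"grip":1},{"wx":0,"wy":0,"wz":0,"dx":-0.16,"dy":-0.224,"dz":-0.18,"grip":1},{"wx":0,"wy":0,"wz":0,"dx":-0.16,"dy":-0.224,"dz":-0.18,"grip":1},{"wx":0,"wy":0,"wz":0,"dx":-0.16,"dy":-0.224,"dz":-0.18,"grip":1},{"wx":0,"wy":0,"wz":0,"dx":-0.16,"dy":-0.224,"dz":-0.04,"grip":1},{"wx":0,"wy":0,"wz":0,"dx":-0.16,"dy":-0.224,"dz":-0.015,"grip":1},{"wx":0,"wy":0,"wz":0,"dx":-0.16,"dy":-0.224,"dz":-0.008,"grip":1},{"wx":0,"wy":0,"wz":0,"dx":-0.16,"dy":-0.224,"dz":-0.004,"grip":1},{"wx":0,"wy":0,"wz":0,"dx":-0.16,"dy":-0.224,"dz":0,"grip":1},{"wx":0,"wy":0,"wz":0,"dx":-0.16,"dy":-0.224,"dz":0,"grip":1}]}}

```text
t: 37.15
position: [0.6067, -0.1588, 0.1886]
ee_rot: [-0.201, 0.745, -0.615, 0.163]
force: [-15.8, 1.2, 19.0]
width: 0.0002
```

```bash
python3 -c "
from h import *
from bench import r
st(r)"
```

```text
t 37.15 tcp in tin mm [-21.09 -26.78   2.4 ] F tool [ -4.31   3.77 -24.1 ] M [-0.944 -0.88   0.014] rot err [-0.0006 -0.0035  0.0007] w 0.0002
```

{"method": "carry_out", "body": {"increments": [{"wx":0,"wy":0,"wz":0,"dx":0,"dy":0,"dz":-0.18,"grip":1},{"wx":0,"wy":0,"wz":0,"dx":0.16,"dy":0,"dz":-0.18,"grip":1},{"wx":0,"wy":0,"wz":0,"dx":0.16,"dy":0,"dz":-0.18,"grip":1},{"wx":0,"wy":0,"wz":0,"dx":0.16,"dy":0,"dz":-0.04,"grip":1},{"wx":0,"wy":0,"wz":0,"dx":0.16,"dy":0,"dz":-0.015,"grip":1},{"wx":0,"wy":0,"wz":0,"dx":0.16,"dy":0,"dz":-0.008,"grip":1},{"wx":0,"wy":0,"wz":0,"dx":0.16,"dy":0,"dz":-0.004,"grip":1},{"wx":0,"wy":0,"wz":0,"dx":0.16,"dy":0,"dz":0,"grip":1},{"wx":0,"wy":0,"wz":0,"dx":0.16,"dy":0,"dz":0,"grip":1}]}}

```text
t: 38.05
position: [0.6143, -0.199, 0.1885]
ee_rot: [-0.2, 0.745, -0.615, 0.164]
force: [-19.4, -4.8, 17.0]
width: -0.0004
```

```bash
python3 -c "
from h import *
from bench import r
st(r)"
```

```text
t 38.05 tcp in tin mm [ 19.8  -26.5    2.36] F tool [  0.97   8.84 -24.69] M [-1.711  0.143 -0.036] rot err [-0.0007 -0.0012  0.0005] w -0.0004
```

{"method": "carry_out", "body": {"increments": [{"wx":0,"wy":0,"wz":0,"dx":0,"dy":0,"dz":-0.18,"grip":1},{"wx":0,"wy":0,"wz":0,"dx":-0.16,"dy":0.224,"dz":-0.18,"grip":1},{"wx":0,"wy":0,"wz":0,"dx":-0.16,"dy":0.224,"dz":-0.18,"grip":1},{"wx":0,"wy":0,"wz":0,"dx":-0.16,"dy":0.224,"dz":-0.18,"grip":1},{"wx":0,"wy":0,"wz":0,"dx":-0.16,"dy":0.224,"dz":-0.04,"grip":1},{"wx":0,"wy":0,"wz":0,"dx":-0.16,"dy":0.224,"dz":-0.015,"grip":1},{"wx":0,"wy":0,"wz":0,"dx":-0.16,"dy":0.224,"dz":-0.008,"grip":1},{"wx":0,"wy":0,"wz":0,"dx":-0.16,"dy":0.224,"dz":-0.004,"grip":1},{"wx":0,"wy":0,"wz":0,"dx":-0.16,"dy":0.224,"dz":0,"grip":1},{"wx":0,"wy":0,"wz":0,"dx":-0.16,"dy":0.224,"dz":0,"grip":1}]}}

```text
t: 39.05
position: [0.5605, -0.1689, 0.1613]
ee_rot: [-0.201, 0.745, -0.614, 0.165]
force: [-19.3, -1.2, 20.6]
width: -0.0
```

```bash
python3 -c "
from h import *
from bench import r
st(r)"
```

```text
t 39.05 tcp in tin mm [-20.07  27.79   2.38] F tool [ -2.49   6.28 -27.44] M [-1.291 -0.265  0.034] rot err [ 0.0015 -0.0012  0.0003] w -0.0
```

{"method": "carry_out", "body": {"increments": [{"wx":0,"wy":0,"wz":0,"dx":0,"dy":0,"dz":-0.2,"grip":1},{"wx":0,"wy":0,"wz":0,"dx":0.08,"dy":-0.11,"dz":-0.45,"grip":1},{"wx":0,"wy":0,"wz":0,"dx":0.08,"dy":-0.11,"dz":-0.45,"grip":1},{"wx":0,"wy":0,"wz":0,"dx":0.08,"dy":-0.11,"dz":-0.45,"grip":1},{"wx":0,"wy":0,"wz":0,"dx":0.08,"dy":-0.11,"dz":-0.45,"grip":1},{"wx":0,"wy":0,"wz":0,"dx":0.08,"dy":-0.11,"dz":-0.45,"grip":1}]}}

```text
t: 39.65
position: [0.5325, -0.194, 0.2696]
ee_rot: [-0.2, 0.745, -0.615, 0.163]
force: [0.2, -0.0, -0.3]
width: -0.0001
```

```bash
python3 -c "
from h import *
from bench import r
st(r); lidlook(r,'w8')"
```

```text
t 39.65 tcp in tin mm [  -0.71    1.59 -107.55] F tool [ 0.05 -0.03  0.37] M [-0.231 -0.004 -0.023] rot err [-0.0008 -0.0022  0.0013] w -0.0001
tin c [-0.15549598  0.13716432] 32
lid plane [-0.0034846  -0.00067571  0.00177501] rim plane [-0.00322742 -0.00040806  0.000172  ] proud at centre mm -1.6030157682209591 rel slope deg [-0.01473545 -0.01533512]
lid c (array([-0.00036093,  0.00111042]), np.float64(0.0488250168462831))
```

View pics/w8.png

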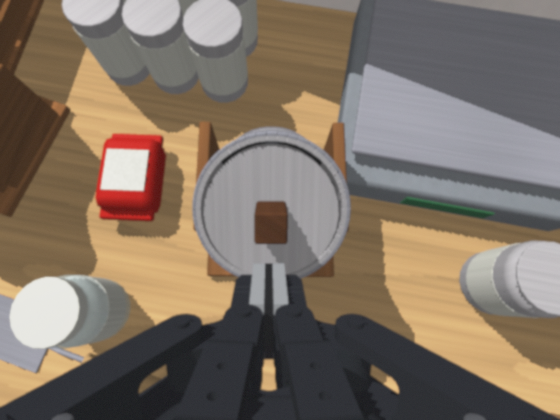

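The lid now sits 1.6 mm below the rim (centre about (271,203)), square within 0.02°. To make sure it's the seat and not the seal that carries it, I'll do one slightly deeper round on the four sides, about 30 N.

{"method": "carry_out", "body": {"increments": [{"wx":0,"wy":0,"wz":0,"dx":-0.139,"dy":0,"dz":0.15,"grip":1},{"wx":0,"wy":0,"wz":0,"dx":-0.139,"dy":0,"dz":0.3,"grip":1},{"wx":0,"wy":0,"wz":0,"dx":-0.139,"dy":0,"dz":0.41,"grip":1},{"wx":0,"wy":0,"wz":0,"dx":-0.139,"dy":0,"dz":0.435,"grip":1},{"wx":0,"wy":0,"wz":0,"dx":-0.139,"dy":0,"dz":0.444,"grip":1},{"wx":0,"wy":0,"wz":0,"dx":-0.139,"dy":0,"dz":0.448,"grip":1},{"wx":0,"wy":0,"wz":0,"dx":-0.139,"dy":0,"dz":0.452,"grip":1},{"wx":0,"wy":0,"wz":0,"dx":-0.139,"dy":0,"dz":0.452,"grip":1}]}}

```text
t: 40.5
position: [0.5788, -0.148, 0.1734]
ee_rot: [-0.201, 0.746, -0.614, 0.162]
force: [-28.0, 1.7, 27.8]
width: -0.0002
```

```bash
python3 -c "
from h import *
from bench import r
st(r)"
```

```text
t 40.5 tcp in tin mm [-37.02   2.82   2.9 ] F tool [ -7.16   9.67 -37.59] M [-1.824 -1.19   0.042] rot err [-0.0018 -0.0051  0.0007] w -0.0002
```

{"method": "carry_out", "body": {"increments": [{"wx":0,"wy":0,"wz":0,"dx":0,"dy":0,"dz":-0.18,"grip":1},{"wx":0,"wy":0,"wz":0,"dx":0.278,"dy":0,"dz":-0.18,"grip":1},{"wx":0,"wy":0,"wz":0,"dx":0.278,"dy":0,"dz":-0.18,"grip":1},{"wx":0,"wy":0,"wz":0,"dx":0.278,"dy":0,"dz":-0.18,"grip":1},{"wx":0,"wy":0,"wz":0,"dx":0.278,"dy":0,"dz":-0.04,"grip":1},{"wx":0,"wy":0,"wz":0,"dx":0.278,"dy":0,"dz":-0.015,"grip":1},{"wx":0,"wy":0,"wz":0,"dx":0.278,"dy":0,"dz":-0.008,"grip":1},{"wx":0,"wy":0,"wz":0,"dx":0.278,"dy":0,"dz":-0.004,"grip":1},{"wx":0,"wy":0,"wz":0,"dx":0.278,"dy":0,"dz":0,"grip":1},{"wx":0,"wy":0,"wz":0,"dx":0.278,"dy":0,"dz":0,"grip":1}]}}

```text
t: 41.5
position: [0.5929, -0.218, 0.1741]
ee_rot: [-0.2, 0.745, -0.615, 0.164]
force: [-29.3, -6.1, 28.4]
width: -0.0001
```

```bash
python3 -c "
from h import *
from bench import r
st(r)"
```

```text
t 41.5 tcp in tin mm [34.3   1.97  2.54] F tool [  0.36  11.73 -39.52] M [-2.14   0.06   0.024] rot err [-0.0002 -0.0006  0.0006] w -0.0001
```

{"method": "carry_out", "body": {"increments": [{"wx":0,"wy":0,"wz":0,"dx":0,"dy":0,"dz":-0.18,"grip":1},{"wx":0,"wy":0,"wz":0,"dx":-0.139,"dy":-0.14,"dz":-0.18,"grip":1},{"wx":0,"wy":0,"wz":0,"dx":-0.139,"dy":-0.14,"dz":-0.18,"grip":1},{"wx":0,"wy":0,"wz":0,"dx":-0.139,"dy":-0.14,"dz":-0.04,"grip":1},{"wx":0,"wy":0,"wz":0,"dx":-0.139,"dy":-0.14,"dz":-0.015,"grip":1},{"wx":0,"wy":0,"wz":0,"dx":-0.139,"dy":-0.14,"dz":-0.008,"grip":1},{"wx":0,"wy":0,"wz":0,"dx":-0.139,"dy":-0.14,"dz":-0.004,"grip":1},{"wx":0,"wy":0,"wz":0,"dx":-0.139,"dy":-0.14,"dz":0,"grip":1},{"wx":0,"wy":0,"wz":0,"dx":-0.139,"dy":-0.14,"dz":0,"grip":1}]}}

```text
t: 42.4
position: [0.6165, -0.1767, 0.1918]
ee_rot: [-0.201, 0.745, -0.614, 0.163]
force: [-20.7, 1.5, 26.6]
width: -0.0004
```

```bash
python3 -c "
from h import *
from bench import r
st(r)"
```

```text
t 42.4 tcp in tin mm [ -1.72 -33.78   2.71] F tool [ -5.56   4.06 -33.08] M [-1.073 -1.095 -0.01 ] rot err [-0.0001 -0.0041  0.0002] w -0.0004
```

{"method": "carry_out", "body": {"increments": [{"wx":0,"wy":0,"wz":0,"dx":0,"dy":0,"dz":-0.18,"grip":1},{"wx":0,"wy":0,"wz":0,"dx":0,"dy":0.278,"dz":-0.18,"grip":1},{"wx":0,"wy":0,"wz":0,"dx":0,"dy":0.278,"dz":-0.18,"grip":1},{"wx":0,"wy":0,"wz":0,"dx":0,"dy":0.278,"dz":-0.18,"grip":1},{"wx":0,"wy":0,"wz":0,"dx":0,"dy":0.278,"dz":-0.04,"grip":1},{"wx":0,"wy":0,"wz":0,"dx":0,"dy":0.278,"dz":-0.015,"grip":1},{"wx":0,"wy":0,"wz":0,"dx":0,"dy":0.278,"dz":-0.008,"grip":1},{"wx":0,"wy":0,"wz":0,"dx":0,"dy":0.278,"dz":-0.004,"grip":1},{"wx":0,"wy":0,"wz":0,"dx":0,"dy":0.278,"dz":0,"grip":1},{"wx":0,"wy":0,"wz":0,"dx":0,"dy":0.278,"dz":0,"grip":1}]}}

```text
t: 43.4
position: [0.5582, -0.1896, 0.1574]
ee_rot: [-0.2, 0.745, -0.614, 0.165]
force: [-26.1, -4.5, 26.3]
width: -0.0002
```

```bash
python3 -c "
from h import *
from bench import r
st(r)"
```

```text
t 43.4 tcp in tin mm [-0.17 35.18  2.72] F tool [ -0.55   9.71 -36.04] M [-1.862 -0.085  0.003] rot err [ 0.0011 -0.0006  0.0001] w -0.0002
```

{"method": "carry_out", "body": {"increments": [{"wx":0,"wy":0,"wz":0,"dx":0,"dy":0,"dz":-0.2,"grip":1},{"wx":0,"wy":0,"wz":0,"dx":0,"dy":-0.14,"dz":-0.5,"grip":1},{"wx":0,"wy":0,"wz":0,"dx":0,"dy":-0.14,"dz":-0.5,"grip":1},{"wx":0,"wy":0,"wz":0,"dx":0,"dy":-0.14,"dz":-0.5,"grip":1},{"wx":0,"wy":0,"wz":0,"dx":0,"dy":-0.14,"dz":-0.5,"grip":1},{"wx":0,"wy":0,"wz":0,"dx":0,"dy":-0.14,"dz":-0.5,"grip":1},{"wx":0,"wy":0,"wz":0,"dx":0,"dy":-0.14,"dz":-0.5,"grip":1}]}}

```text
t: 44.1
position: [0.5272, -0.1951, 0.2799]
ee_rot: [-0.2, 0.745, -0.615, 0.163]
force: [-0.2, 0.5, -0.7]
width: 0.0001
```

```bash
python3 -c "
from h import *
from bench import r
st(r); lidlook(r,'w9')"
```

```text
t 44.1 tcp in tin mm [  -0.66    1.17 -119.17] F tool [-0.49  0.48  0.53] M [-0.253 -0.034 -0.018] rot err [-0.0011 -0.0025  0.0016] w 0.0001
tin c [-0.1728096   0.13426322] 34
lid plane [-0.00278069 -0.00057692  0.00180665] rim plane [-0.00304648  0.00033141  0.00021207] proud at centre mm -1.594579026052745 rel slope deg [ 0.01522848 -0.05204333]
lid c (array([-0.00022897,  0.00142406]), np.float64(0.04903871286335858))
```

The deeper taps reached 33–40 N, and the lid came back to the same level (1.6 mm below the rim). So it rests on the springy seat, square, and the tool is clear of it.

```bash
python3 - <<'E'
from bench import r
import numpy as np
from h import *
p=r.snapshot("top"); w=cloud(p); q=w[180-40+60:260,330:390].reshape(-1,3); q=q[(q[:,2]>.014)&(q[:,2]<.034)]
print("small lid",cv2.minEnclosingCircle((q[:,:2]*1000).astype(np.float32)))
print(r.sign_off())
E
```

```text
small lid ((307.6968688964844, -365.03759765625), 19.155683517456055)
the job is handed in; nothing more can be done
None
```

The job is handed in; no verdict was given. I gripped the grey 100 mm lid by its knob, set it square in the open tin's mouth and let go with it standing about 8.9 mm proud. I then tapped it down on opposite sides near the rim, about 1.5–2 mm per tap.

**Finding the seat:** At about 25.6 mm below the rim, all four sides met 20–24 N. Diagonal taps gave 24–27 N. A slightly deeper final round reached about 33–40 N. That is firmer than the "light" 6–20 N needed to sink the seal, but under the 50 N forcing limit. These are end-of-tap readings; brief peaks during a tap were not recorded.

**Final checks:**
- **Level:** The lid came back to the same level before and after the final round, 1.6 mm below the rim, so it rests on the springy seat.
- **Squareness:** It is square within 0.1°.
- **Position:** Its centre measured about 1.3 mm off the tin's axis, which is within the clearance.
- **Tool:** It was clear, with almost no force on it (under 1 N).

**Failed or not checked:** My last check of the small lid from the top camera gave no usable fit (radius 19 mm instead of 37). I think the arm was in the way, so it doesn't confirm where the small lid is. I didn't measure the packs, can, jar or spatula again. I felt no unexpected contact, and the wrist views of the red pack and jar showed no change.

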